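# Fetch the hemmed-in knob to the chuck and restore the tray

### The arm

A 7-joint arm with a two-finger parallel gripper is mounted at the origin on the work surface. World frame = base frame: x ahead of the robot, y to its left, z up, the work surface at z = 0. Lengths are in m, angles in degrees, forces in N, time in s.
With the tool pointing down it reaches from about 0.425 to 0.875 m from the base axis. Payload 4.7 kg.
Tool frame: the origin (TCP) lies on the centre line of the jaws, within the pads' length; the fingertips stand 25 mm ahead of it and the grasp point (between the pads) lies 6 mm ahead of it; z points along the fingers, y is the direction in which the jaws open and shut (so a half turn about z gives the same grasp; the last joint's range is limited). The gripper opens to 87 mm and grips with 3 to 60 N. Pads are 19 mm wide; open, the fingers measure 117 mm over their backs; the gripper's body (75 mm by 190 mm) begins 51 mm behind the grasp point.
Start: joints at [73.344, 18.392, -4.016, 83.108, 1.295, 78.541, -3.26], TCP at [0.195, -0.62, 0.248] pointing down, gripper open.
Joint ranges: [-163.93, 163.93], [-17.29, 119.83], [-79.2, 71.16], [3.27, 140.29], [-89.18, 269.18], [5.43, 117.66], [-154.24, 154.24]. Speed limits (degrees/s): [147.25, 147.25, 180, 180, 180, 180, 180].

### API

Orientations are given as [roll, pitch, yaw] about the fixed x, y, z axes, in that order (R = Rz(yaw) Ry(pitch) Rx(roll)).
In Python, from cell import env gives the robot as it stands.
- The arm moves only by the shell command python3 -m creep 'ROWS' [OPENING] [FORCE]. ROWS is JSON, a list of rows, each an object of numbers: "tx", "ty", "tz": the shift along the tool's x, y, z in m; "rx", "ry", "rz": the turn, a rotation vector about the tool's x, y, z in degrees. In form: [{"tx": .., "ty": .., "tz": .., "rx": .., "ry": .., "rz": ..}, ...]. A call has 1 to 20 rows; each row shifts and turns the commanded pose from where the row before left it, along the tool's axes as they then stand; what a row does not reach is not made up. A row lasts 1/8 s, in which the tool goes at most 62.5 mm and 10.7 degrees, less where a joint would pass 70% of its speed; a pose out of reach is approached as far as the arm can. A call is refused whole if a number of a shift passes 0.0625 or a number of a turn 10.7, either way. A call with a gripper value outside its range is refused whole. OPENING is the finger opening in m, from 0 to 0.087, set as the call begins (- or left out, the last holds). The fingers move at their own pace and stop on an object; FORCE is the grip in N (left out, the last holds). Time passes only in rows, so rows that do not move let the fingers close. It gives the time, the measured TCP pose, the force and the opening at its end, in the units of the state.
- env.get_obs(): the state, without advancing time (a new reading comes with each control period).
- env.read_camera(name): name is "scene" or "top"; returns a dict with "pixels" (400x640x3 uint8, red, green, blue), "intrinsics" (3x3 intrinsics, pixels), "R" (3x3) and "t" (3): a world point X has camera coordinates R X + t. Camera axes: x right, y down, z forward; pixel columns grow to the right and rows downward; lengths in m; the calibration is good to about 2 mm. A picture is of the moment at which its call begins. There is no depth.
- env.sign_off(): hands the job in, once; it reports no verdict.
The state is a dict: "time_s": time; "qpos": joint angles; "joint_velocities": joint speeds; "effort": joint torques, N m; "tool_pos": TCP position; "tool_rot": TCP orientation; "force": force on the tool from outside, world axes, zero at the start; "wrist_torque": the same for the moment, N m; "grip_width": finger opening in m.
Only numpy, scipy, OpenCV 4.12 (cv2) and the standard library are available. Lean on these libraries where they do the work, as an engineer would, in place of code of your own. Each camera call takes 0.05 s, during which the arm holds its last target.

### The job

The little turned knob at the back of the red tray is to go into the chuck, but three taller turned pieces hem it in: first stand all three on the plywood board, leaving the knob where it is, and then seat the knob foot down on the floor of the chuck's round socket. With that done, put the three tall pieces back in the tray, each upright exactly where it stood before. Let nothing drop or fall over, and leave the tin, the sanding block and the gouge alone.

Things in the scene. Friction and masses are not known exactly. Their poses are not given: they have to be found in the camera images.
- tray: Fixed shallow red plastic tray, 200 (x) by 230 (y) mm and 28 mm high, walls and floor 5 mm thick, open on top, a grip lip outside each 230 mm wall. Origin: centre of its underside on the bench, so its inner floor is 5 mm above the origin; the knob stands towards its +x side (the back), the tall pieces to the left, right and front of the knob, about 66 mm from it centre to centre.
- board: Fixed bare plywood board lying on the bench, 280 (x) by 140 (y) by 12 mm: the side area. Origin: centre of its underside; its top is 12 mm above the origin. It has room for the three tall pieces in a row along x, about 90 mm apart. Lies left or right of the tray.
- chuck: Fixed steel chuck lying face up on the bench, on the other side of the tray from the board: a disc 100 mm across and 24 mm high with a round socket 62 mm across in its middle; the socket floor is 8 mm above the bench. Origin: centre of its underside, on the socket's axis.
- finial: Tall turned piece of pale wood with a slim round head, 120 mm high, 130 g. Foot 60 mm across, waist 22 mm, head a cylinder 36 mm across from 86 to 112 mm above the foot, then a short dome-like taper to 20 mm. Origin: centre of its underside; z up along its axis.
- newel: Tall turned piece of pale wood with a square head, 115 mm high, 150 g. Foot 60 mm across, head a square block 40 by 40 mm from 82 to 115 mm above the foot, its sides along this body's x and y. Origin: centre of its underside; z up along its axis.
- spool: Tall turned piece of pale wood with a wide flat disc for a head, 106 mm high, 160 g. Foot 60 mm across, waist 28 mm, head a disc 56 mm across from 84 to 106 mm above the foot. Origin: centre of its underside; z up along its axis.
- knob: The small turned knob of pale wood, the only low piece in the tray: 56 mm high, 50 g. Foot 44 mm across, neck 24 mm, head 36 mm across from 34 to 52 mm above the foot, then a taper. Origin: centre of its underside; z up along its axis.
- tin: Bystander: closed round tin, 68 mm across, 85 mm high. Origin: centre of its underside.
- sanding_block: Bystander: cork sanding block 110 by 65 by 35 mm. Origin: centre of its underside.
- gouge: Bystander: turning gouge lying on the bench beyond the tray, about 270 mm long along its x, wooden handle 28 mm thick on its -x end, steel blade on its +x end. Origin: under the joint of handle and ferrule.
Things that resemble listed ones, but are neither listed nor needed, are in the scene too. What is shaped like the finial but green, pink or yellow is not meant.

How it is judged (in metres and radians):
On the way, in this order (a step that is already met when the one before it is completed fails the run):
1. all three tall pieces stand released on the plywood board, with the knob still where it was (x of finial in the frame of board between -0.14 and 0.14 m and y of finial in the frame of board between -0.07 and 0.07 m and z of finial in the frame of board between 0.009 and 0.017 m and angle between each of finial, newel, spool's own z axis and vertical below 0.12 rad and contact force between the fingers and finial below 0.05 N and x of newel in the frame of board between -0.14 and 0.14 m and y of newel in the frame of board between -0.07 and 0.07 m and z of newel in the frame of board between 0.009 and 0.017 m and contact force between the fingers and newel below 0.05 N and x of spool in the frame of board between -0.14 and 0.14 m and y of spool in the frame of board between -0.07 and 0.07 m and z of spool in the frame of board between 0.009 and 0.017 m and contact force between the fingers and spool below 0.05 N and distance of knob from where it was at the start of the episode below 0.015 m), for 0.2 s.
2. the knob stands released on the floor of the chuck's socket, with the three tall pieces still on the board (horizontal distance between knob and chuck below 0.012 m and z of knob in the frame of chuck between 0.004 and 0.013 m and contact force between the fingers and knob below 0.05 N and linear speed of knob below 0.03 m/s and angle between each of knob, finial, newel, spool's own z axis and vertical below 0.12 rad and x of finial in the frame of board between -0.14 and 0.14 m and y of finial in the frame of board between -0.07 and 0.07 m and z of finial in the frame of board between 0.009 and 0.017 m and contact force between the fingers and finial below 0.05 N and x of newel in the frame of board between -0.14 and 0.14 m and y of newel in the frame of board between -0.07 and 0.07 m and z of newel in the frame of board between 0.009 and 0.017 m and contact force between the fingers and newel below 0.05 N and x of spool in the frame of board between -0.14 and 0.14 m and y of spool in the frame of board between -0.07 and 0.07 m and z of spool in the frame of board between 0.009 and 0.017 m and contact force between the fingers and spool below 0.05 N), for 0.2 s.
At the end, for the whole second after the job is handed in: The knob stands upright (within 0.12 rad) and at rest on the floor of the chuck's socket; the finial, the newel and the spool each stand upright (within 0.12 rad) and at rest in the tray, each within 15 mm of where it stood at the start (any yaw); nothing is held (horizontal distance between knob and chuck below 0.012 m and z of knob in the frame of chuck between 0.004 and 0.013 m and contact force between the fingers and knob below 0.05 N and linear speed of each of knob, finial, newel, spool below 0.03 m/s and angle between each of knob, finial, newel, spool's own z axis and vertical below 0.12 rad and distance of each of finial, newel, spool from where it was at the start of the episode below 0.015 m); the robot touches nothing.
It fails at once if the tin, the sanding block or the gouge is moved by more than 30 mm (distance of any of tin, sanding_block, gouge from where it was at the start of the episode above 0.03 m).
It fails at once if a turned piece falls over (leans more than 0.7 rad) (angle between any of finial, newel, spool, knob's own z axis and vertical above 0.7 rad).
It fails at once if a turned piece is dropped (moves faster than 0.7 m/s outside the fingers, as after a fall of 25 mm) ((linear speed of finial above 0.7 m/s and contact force between the fingers and finial below 0.05 N) or (linear speed of newel above 0.7 m/s and contact force between the fingers and newel below 0.05 N) or (linear speed of spool above 0.7 m/s and contact force between the fingers and spool below 0.05 N) or (linear speed of knob above 0.7 m/s and contact force between the fingers and knob below 0.05 N)).
It also fails if it takes over 131 s, if anything falls off the work surface, if the arm or the gripper's body presses on something with over 40 N, if the wrist force passes 120 N, or if a joint passes its speed limit or range.

## Working session

There is one attempt and no reset: what is moved stays moved. The work goes in short steps, Python scripts to look and compute and a shell command to move; the robot and the scene stay as the last step left them, time stands still between calls to the robot, and variables do not carry over. Pictures are saved under pics/ and viewed, and the job is handed in when it is done.

```bash
mkdir -p pics; ls; python3 - <<'E'
from cell import env
import cv2
o=env.get_obs(); print(o)
for n in("scene","top"):
    d=env.read_camera(n); cv2.imwrite(f"pics/{n}0.png",d["pixels"][:,:,::-1]); print(n,d["intrinsics"],d["R"],d["t"])
E
```

```text
pics
{'time_s': 0.0, 'qpos': array([73.34367188, 18.44086643, -4.01555385, 83.17249774,  1.2942758 ,
       78.54165409, -3.26118478]), 'joint_velocities': array([-0.00768568, -0.07698878, -0.00073076,  0.02026627,  0.06423213,
       -0.01441269, -0.04494869]), 'effort': array([-2.56625881e-04, -4.91290569e+01, -4.04761825e-01, -3.12536860e+01,
       -6.42733625e-02,  4.35307575e-02,  1.66565633e-04]), 'tool_pos': array([ 0.19488133, -0.61958035,  0.24646206]), 'tool_rot': array([-1.79890183e+02,  4.94810203e-03,  1.74647213e+01]), 'force': array([ 0.34849705, -1.34267249,  0.09604589]), 'wrist_torque': array([-0.04135891,  0.00152511, -0.03394571]), 'grip_width': 0.08743703700701667}
scene [[435.91108526   0.         315.07677901]
 [  0.         435.91108526 195.83674155]
 [  0.           0.           1.        ]] [[-0.71452048  0.69958729  0.00617269]
 [ 0.36759699  0.38292132 -0.84749261]
 [-0.59525871 -0.60328177 -0.53077131]] [ 0.40795081 -0.18490962  1.35913022]
top [[440.35022986   0.         324.16545344]
 [  0.         440.35022986 201.39870306]
 [  0.           0.           1.        ]] [[ 0.03788916 -0.99924781 -0.0082599 ]
 [-0.97417252 -0.03509452 -0.22306116]
 [ 0.2226035   0.01649817 -0.97476946]] [-0.00310131  0.58241135  0.78320135]
```

View pics/top0.png

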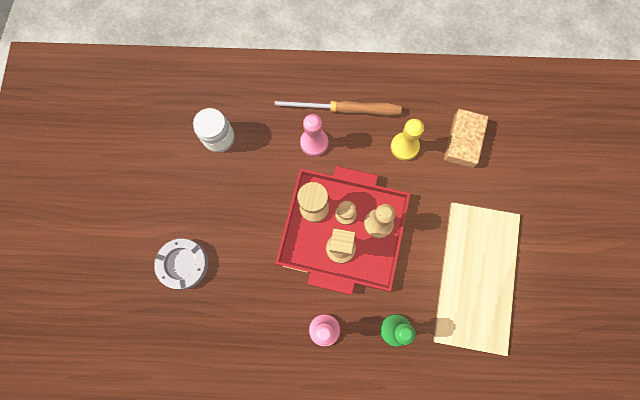

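View pics/scene0.png

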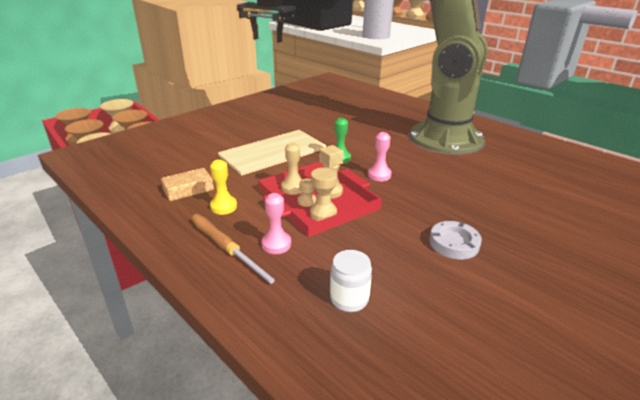

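The top view has +x up and +y to the left. The spool is at (313,188), the knob at (346,208), the finial at (385,213) and the newel at (342,240). The board is at (478,278) and the chuck at (181,264). Next I'll enlarge the tray in both views to confirm which piece is which.

```bash
cat > h.py <<'E'
import numpy as np, cv2
from cell import env
def cam(n,save=None):
    d=env.read_camera(n)
    if save: cv2.imwrite(save,d["pixels"][:,:,::-1])
    return d
def ray(d,u,v,z):
    R=np.array(d["R"]);t=np.array(d["t"]);c=-R.T@t
    w=R.T@np.linalg.inv(d["intrinsics"])@np.array([u,v,1.]); s=(z-c[2])/w[2]; return (c+s*w)
def proj(d,X):
    p=np.array(d["R"])@np.array(X,float)+d["t"]; q=np.array(d["intrinsics"])@p; return q[:2]/q[2]
def crop(d,x0,y0,x1,y1,f,name):
    im=d["pixels"][y0:y1,x0:x1,::-1]; cv2.imwrite(name,cv2.resize(im,None,fx=f,fy=f,interpolation=cv2.INTER_CUBIC))
E
python3 - <<'E'
from h import *
d=cam("top"); crop(d,270,160,420,300,5,"pics/t1.png"); s=cam("scene"); crop(s,240,120,400,240,5,"pics/s1.png"); crop(d,145,230,220,300,8,"pics/c1.png")
hsv=cv2.cvtColor(d["pixels"],cv2.COLOR_RGB2HSV)
print(hsv[280,478],hsv[188,313],hsv[208,346],hsv[213,385],hsv[200,335])
E
```

```text
[ 25  53 254] [ 21  94 243] [ 15 108 172] [ 21  94 241] [  1 155 150]
```

View pics/t1.png

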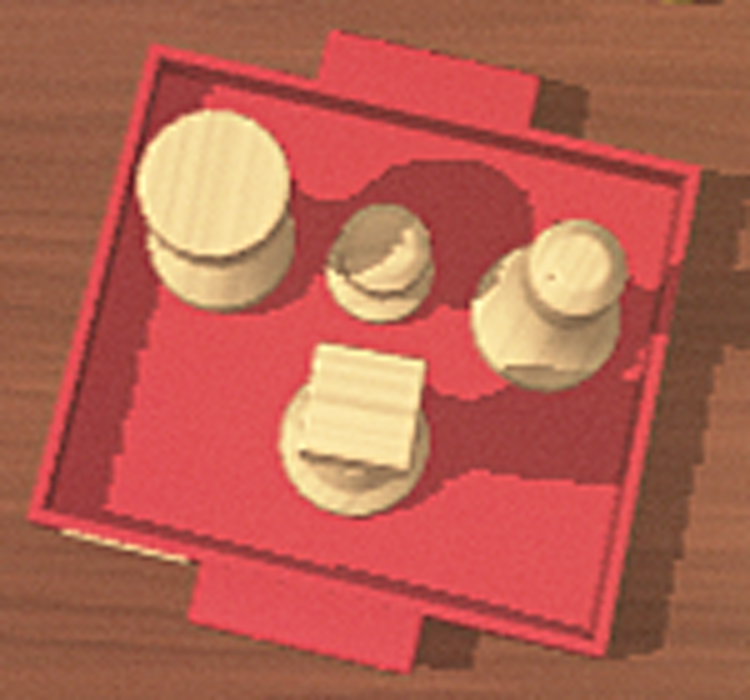

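View pics/s1.png

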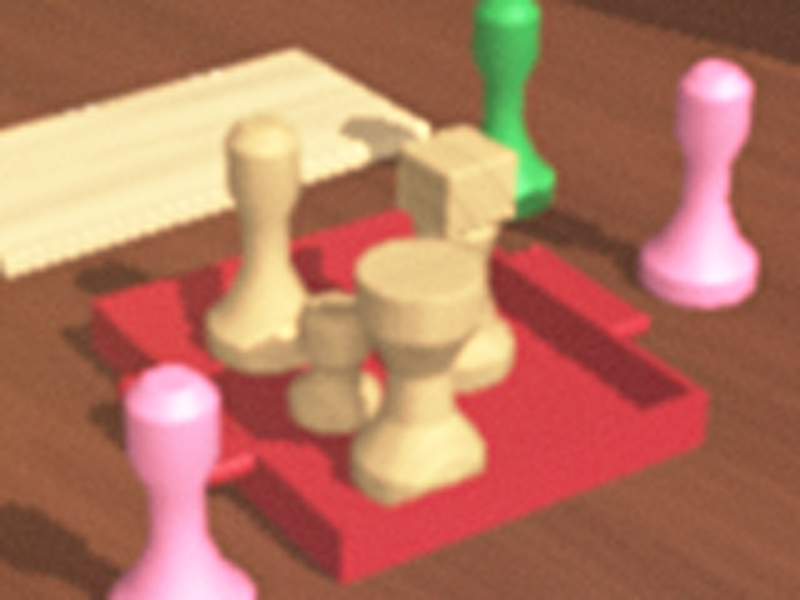

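View pics/c1.png

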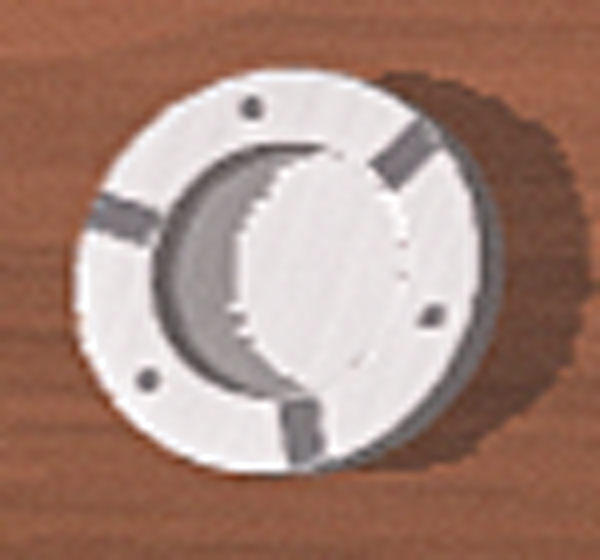

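```bash
python3 - <<'E'
from h import *
d=cam("top"); s=cam("scene")
hsv=cv2.cvtColor(d["pixels"],cv2.COLOR_RGB2HSV)
print("cam",-np.array(d["R"]).T@d["t"],-np.array(s["R"]).T@s["t"])
C=lambda cx,cy,f,x0,y0:((cx+.5)/f-.5+x0,(cy+.5)/f-.5+y0)
T=lambda a,b:C(a,b,5,270,160); S=lambda a,b:C(a,b,5,240,120)
# (top pixel, z)
items={"spool":(T(214,184),.111),"finial_headcyl":(T(577,269),.117),"newel":(T(369,397),.120),"knob_head":(T(381,248),.057)}
for k,(p,z) in items.items(): print(k,np.round(p,1),ray(d,*p,z).round(4))
# feet: widest, lower edge bottoms of feet
for k,p in {"spool":T(221,250),"fin":T(546,314),"newel":T(355,440),"knob":T(380,270)}.items(): print("foot",k,ray(d,*p,.02).round(4))
for k,p,z in [("spool top",S(421,272),.111),("fin cyl",S(263,145),.117),("knob",S(332,313),.057),("newel top", S(458,151),.120)]: print("scene",k,ray(s,*p,z).round(4))
tc=[T(155,46),T(698,170),T(604,655),T(30,522)]
tw=np.array([ray(d,*p,.028) for p in tc]); print("tray",tw.round(4),tw.mean(0).round(4),[np.linalg.norm(tw[i]-tw[i-1]).round(4) for i in range(4)])
m=((hsv[:,:,0]>18)&(hsv[:,:,0]<32)&(hsv[:,:,1]<90)&(hsv[:,:,2]>180)).astype(np.uint8); m[:,:425]=0; m[:195]=0
c=max(cv2.findContours(m,0,1)[0],key=cv2.contourArea); r=cv2.minAreaRect(c); b=cv2.boxPoints(r)
bw=np.array([ray(d,*p,.012) for p in b]); print("board",b.round(1),bw.round(4),bw.mean(0).round(4),[np.linalg.norm(bw[i]-bw[i-1]).round(4) for i in range(4)])
g=lambda cx,cy:C(cx,cy,8,145,230)
p=g(278,270); print("chuck outer",p,ray(d,*p,.024),"r",[np.linalg.norm(ray(d,*g(*q),.024)-ray(d,*p,.024)).round(4) for q in[(75,280),(482,262),(290,68),(272,473),(153,270),(280,143),(280,398)]])
# scene chuck
hs=cv2.cvtColor(s["pixels"],cv2.COLOR_RGB2HSV); crop(s,420,210,490,270,8,"pics/c2.png")
E
```

```text
cam [0.39314328 0.00441908 0.89332849] [1.16849553 0.60534711 0.56215963]
spool [312.4 196.4] [0.5804 0.0395 0.111 ]
finial_headcyl [385.  213.4] [ 0.5523 -0.0924  0.117 ]
newel [343.4 239. ] [ 0.5029 -0.019   0.12  ]
knob_head [345.8 209.2] [ 0.5701 -0.024   0.057 ]
foot spool [0.5748 0.0395 0.02  ]
foot fin [ 0.5533 -0.0922  0.02  ]
foot newel [ 0.4997 -0.017   0.02  ]
foot knob [ 0.5689 -0.025   0.02  ]
scene spool top [0.5882 0.043  0.111 ]
scene fin cyl [ 0.5629 -0.0853  0.117 ]
scene knob [ 0.5757 -0.0254  0.057 ]
scene newel top [ 0.5063 -0.0141  0.12  ]
tray [[ 0.6576  0.07    0.028 ]
 [ 0.6131 -0.1521  0.028 ]
 [ 0.4194 -0.115   0.028 ]
 [ 0.4619  0.1092  0.028 ]] [ 0.538 -0.022  0.028] [np.float64(0.1995), np.float64(0.2265), np.float64(0.1972), np.float64(0.2281)]
board [[433.  346.1]
 [451.  202.4]
 [524.9 211.6]
 [507.  355.4]] [[ 0.3191 -0.1987  0.012 ]
 [ 0.6017 -0.2401  0.012 ]
 [ 0.5878 -0.3897  0.012 ]
 [ 0.3078 -0.3382  0.012 ]] [ 0.4541 -0.2917  0.012 ] [np.float64(0.14), np.float64(0.2856), np.float64(0.1502), np.float64(0.2847)]
chuck outer (179.3125, 263.3125) [0.45653555 0.29921512 0.024     ] r [np.float64(0.0499), np.float64(0.0502), np.float64(0.05), np.float64(0.049), np.float64(0.0308), np.float64(0.0313), np.float64(0.0312)]
```

View pics/c2.png

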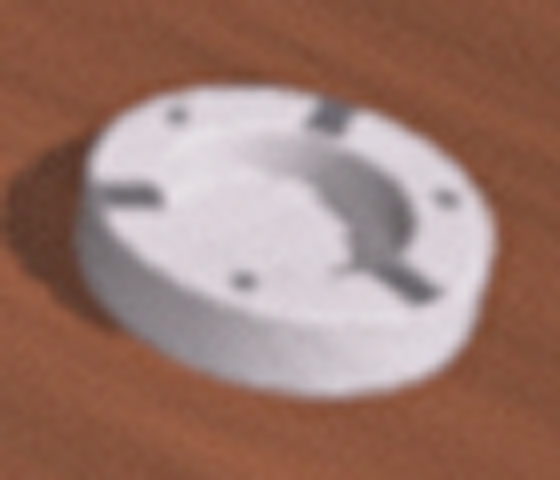

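The crops confirm the four pieces. The pale slim-headed piece at (385,213) is the finial, and the green one (398,330), yellow one (410,138) and two pink ones (313,130) and (324,330) are lookalikes outside the tray. The wide-disc piece is the spool, the square one is the newel, and the low one is the knob. Sizes check out: the chuck radius measures 0.050/0.031 m, the tray about 0.199×0.227 m, and the centre distances 64 to 70 mm. The first move is to above the finial.

```bash
cat > go.py <<'E'
# helper: prints remaining shift in tool axes to a world TCP target x y z
import sys
from h import *
from scipy.spatial.transform import Rotation as Ro
o=env.get_obs(); R=Ro.from_euler("xyz",o["tool_rot"],degrees=True)
t=np.array([float(a) for a in sys.argv[1:4]])
print("tool shift",(R.inv().apply(t-o["tool_pos"])).round(4),"rot",o["tool_rot"].round(2),"pos",o["tool_pos"].round(4),"F",o["force"].round(2),"w",round(o["grip_width"],4),"t",o["time_s"])
E
python3 -m creep '[{"rz":8.5},{"rz":8.5},{"rz":8.5},{"tx":0.0235,"ty":-0.0478},{"tx":0.0235,"ty":-0.0478},{"tx":0.0235,"ty":-0.0478},{"tx":0.0235,"ty":-0.0478},{"tx":0.0235,"ty":-0.0478},{"tx":0.0235,"ty":-0.0478},{"tx":0.0235,"ty":-0.0478},{"tx":0.0235,"ty":-0.0478},{"tx":0.0235,"ty":-0.0478},{"tx":0.0235,"ty":-0.0478},{"tx":0.0235,"ty":-0.0478},{"tx":0.0235,"ty":-0.0478},{}]' 0.087; python3 go.py .554 -.092 .11
```

```text
tool shift [ 0.5009 -0.3958  0.1374] rot [-179.97    0.     17.46] pos [ 0.195  -0.6199  0.2472] F [ 0.53 -0.34 -0.6 ] w 0.0869 t 0.3$[0]: bad value
```

```bash
python3 -m creep '[{"tx":0,"ty":0,"tz":0,"rx":0,"ry":0,"rz":8.5},{"tx":0,"ty":0,"tz":0,"rx":0,"ry":0,"rz":8.5},{"tx":0,"ty":0,"tz":0,"rx":0,"ry":0,"rz":8.5}]' 0.087; python3 go.py .554 -.092 .11
```

```text
time_s: 0.68
tool_pos: [0.195, -0.62, 0.2475]
tool_rot: [-180.0, 0.0, -8.3]
force: [0.3, -0.2, 0.3]
grip_width: 0.0868
tool shift [ 0.2788 -0.5744  0.1375] rot [-179.99    0.     -8.32] pos [ 0.195  -0.62    0.2475] F [ 0.29 -0.23  0.33] w 0.0868 t 0.675
```

```bash
python3 -m creep '[{"tx":0.0232,"ty":-0.0478,"tz":0,"rx":0,"ry":0,"rz":0},{"tx":0.0232,"ty":-0.0478,"tz":0,"rx":0,"ry":0,"rz":0},{"tx":0.0232,"ty":-0.0478,"tz":0,"rx":0,"ry":0,"rz":0},{"tx":0.0232,"ty":-0.0478,"tz":0,"rx":0,"ry":0,"rz":0},{"tx":0.0232,"ty":-0.0478,"tz":0,"rx":0,"ry":0,"rz":0},{"tx":0.0232,"ty":-0.0478,"tz":0,"rx":0,"ry":0,"rz":0},{"tx":0.0232,"ty":-0.0478,"tz":0,"rx":0,"ry":0,"rz":0},{"tx":0.0232,"ty":-0.0478,"tz":0,"rx":0,"ry":0,"rz":0},{"tx":0.0232,"ty":-0.0478,"tz":0,"rx":0,"ry":0,"rz":0},{"tx":0.0232,"ty":-0.0478,"tz":0,"rx":0,"ry":0,"rz":0},{"tx":0.0232,"ty":-0.0478,"tz":0,"rx":0,"ry":0,"rz":0},{"tx":0.0232,"ty":-0.0478,"tz":0,"rx":0,"ry":0,"rz":0},{"tx":0,"ty":0,"tz":0,"rx":0,"ry":0,"rz":0},{"tx":0,"ty":0,"tz":0,"rx":0,"ry":0,"rz":0}]' 0.087; python3 go.py .554 -.092 .11
python3 - <<'E'
from h import *
s=cam("scene"); crop(s,220,60,400,230,4,"pics/s2.png"); t=cam("top"); crop(t,260,140,440,300,4,"pics/t2.png")
E
```

```text
time_s: 2.42
tool_pos: [0.5506, -0.0915, 0.2473]
tool_rot: [180.0, 0.0, -8.0]
force: [-0.1, -0.3, -0.0]
grip_width: 0.0871
tool shift [ 3.500e-03 -1.000e-04  1.373e-01] rot [ 1.7996e+02  3.0000e-02 -8.0300e+00] pos [ 0.5506 -0.0915  0.2473] F [-0.12 -0.34 -0.01] w 0.0871 t 2.425
```

View pics/s2.png

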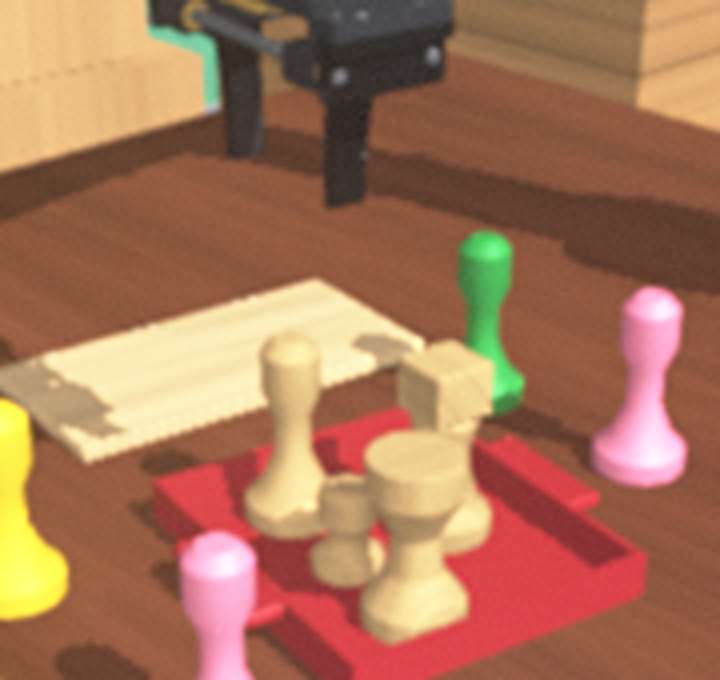

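View pics/t2.png

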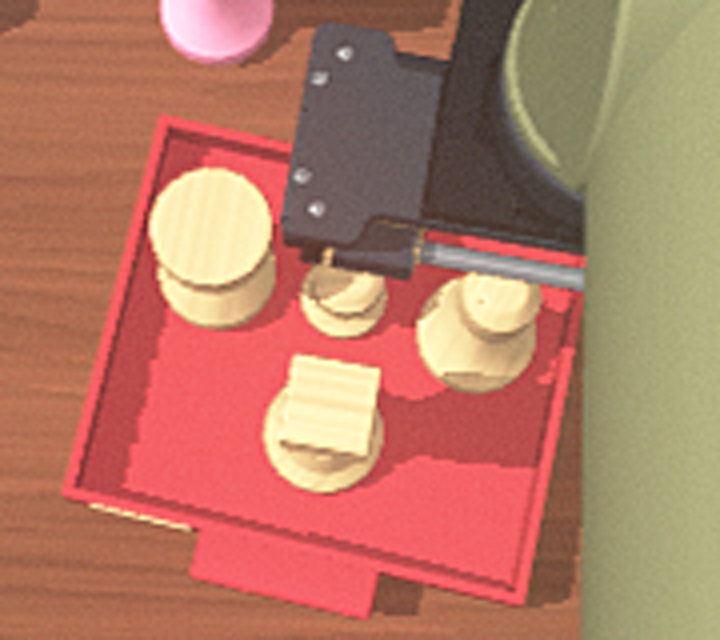

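```bash
python3 - <<'E'
from h import *
s=cam("scene"); o=env.get_obs(); p=o["tool_pos"]
print(proj(s,[p[0],p[1],p[2]-.025]), "seen ~(293.7,104.5)")
for n,X in {"fin":(.554,-.092,.104),"spool":(.579,.0395,.111),"newel":(.502,-.0185,.12),"knob":(.5695,-.0245,.057)}.items(): print(n,proj(s,X))
E
```

```text
[293.13254334 102.881439  ] seen ~(293.7,104.5)
fin [293.22590121 151.54158459]
spool [325.6325858  171.96825898]
newel [331.10690335 148.62035692]
knob [308.24011745 181.409106  ]
```

```bash
python3 -m creep '[{"tx":0.0035,"ty":0,"tz":0.02,"rx":0,"ry":0,"rz":0},{"tx":0,"ty":0,"tz":0.03,"rx":0,"ry":0,"rz":0},{"tx":0,"ty":0,"tz":0.03,"rx":0,"ry":0,"rz":0},{"tx":0,"ty":0,"tz":0.03,"rx":0,"ry":0,"rz":0},{"tx":0,"ty":0,"tz":0.0173,"rx":0,"ry":0,"rz":0},{"tx":0,"ty":0,"tz":0.01,"rx":0,"ry":0,"rz":0},{"tx":0,"ty":0,"tz":0,"rx":0,"ry":0,"rz":0}]' 0.087; python3 go.py .554 -.092 .11
python3 - <<'E'
from h import *
s=cam("scene"); crop(s,220,60,400,230,4,"pics/s3.png")
E
```

```text
time_s: 3.45
tool_pos: [0.5542, -0.0916, 0.1099]
tool_rot: [-180.0, 0.0, -8.0]
force: [0.1, 0.0, 0.9]
grip_width: 0.0867
tool shift [-0.0002  0.0004 -0.0001] rot [-1.80e+02  4.00e-02 -8.04e+00] pos [ 0.5542 -0.0916  0.1099] F [0.05 0.01 0.87] w 0.0867 t 3.45
```

View pics/s3.png

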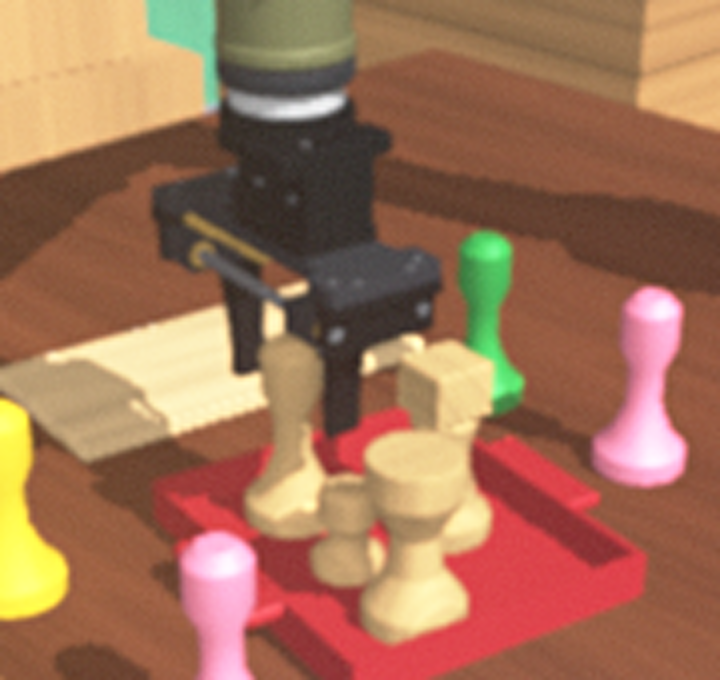

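The scene crop shows the finial head at (290,365) between the fingertips at (245,372) and (345,430), so the gripper can close on it.

```bash
python3 -m creep '[{"tx":0,"ty":0,"tz":0,"rx":0,"ry":0,"rz":0},{"tx":0,"ty":0,"tz":0,"rx":0,"ry":0,"rz":0},{"tx":0,"ty":0,"tz":0,"rx":0,"ry":0,"rz":0},{"tx":0,"ty":0,"tz":0,"rx":0,"ry":0,"rz":0},{"tx":0,"ty":0,"tz":0,"rx":0,"ry":0,"rz":0},{"tx":0,"ty":0,"tz":0,"rx":0,"ry":0,"rz":0}]' 0 15; python3 -m creep '[{"tx":0,"ty":0,"tz":-0.003,"rx":0,"ry":0,"rz":0},{"tx":0,"ty":0,"tz":-0.012,"rx":0,"ry":0,"rz":0},{"tx":0,"ty":0,"tz":-0.02,"rx":0,"ry":0,"rz":0},{"tx":0,"ty":0,"tz":-0.02,"rx":0,"ry":0,"rz":0},{"tx":0,"ty":0,"tz":-0.015,"rx":0,"ry":0,"rz":0},{"tx":0,"ty":0,"tz":-0.005,"rx":0,"ry":0,"rz":0},{"tx":0,"ty":0,"tz":0,"rx":0,"ry":0,"rz":0}]'
python3 - <<'E'
from h import *
s=cam("scene","pics/s4.png"); crop(s,220,60,400,230,4,"pics/s4c.png")
E
python3 go.py .543 -.303 .185
```

```text
time_s: 4.25
tool_pos: [0.5543, -0.0917, 0.1102]
tool_rot: [180.0, 0.0, -8.0]
force: [-0.0, -0.7, -0.8]
grip_width: 0.0359
time_s: 5.12
tool_pos: [0.5544, -0.0915, 0.1853]
tool_rot: [180.0, -0.0, -8.0]
force: [0.5, -0.5, -0.5]
grip_width: 0.0352
tool shift [ 1.870e-02  2.109e-01 -2.000e-04] rot [ 1.7999e+02  5.0000e-02 -8.0400e+00] pos [ 0.554  -0.0915  0.1847] F [ 0.33  0.37 -1.13] w 0.0354 t 5.175
```

View pics/s4c.png

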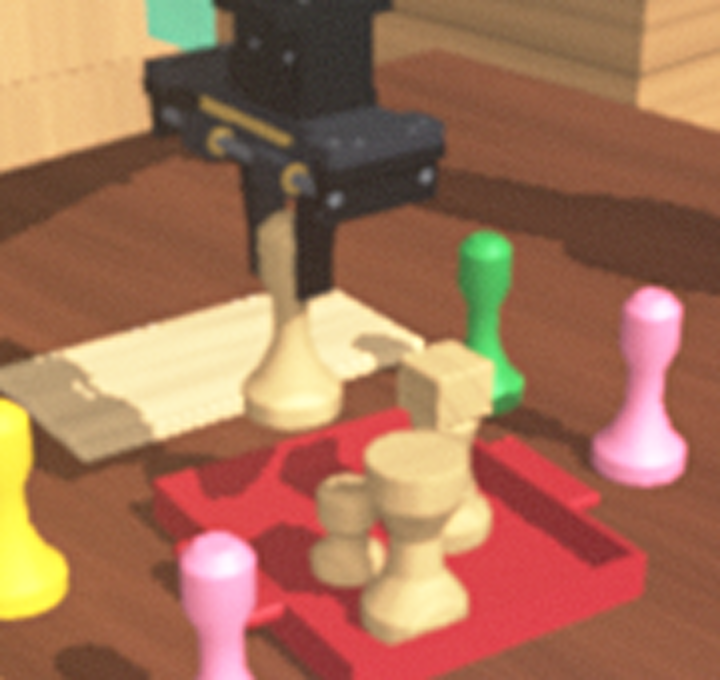

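Finial is held, grip width 35.5 mm against a 36 mm head. Carrying it to the board.

```bash
python3 -m creep '[{"tx":0.001,"ty":0.010,"tz":0,"rx":0,"ry":0,"rz":0},{"tx":0.002,"ty":0.022,"tz":0,"rx":0,"ry":0,"rz":0},{"tx":0.003,"ty":0.033,"tz":0,"rx":0,"ry":0,"rz":0},{"tx":0.003,"ty":0.036,"tz":0,"rx":0,"ry":0,"rz":0},{"tx":0.003,"ty":0.036,"tz":0,"rx":0,"ry":0,"rz":0},{"tx":0.003,"ty":0.036,"tz":0,"rx":0,"ry":0,"rz":0},{"tx":0.0025,"ty":0.024,"tz":0,"rx":0,"ry":0,"rz":0},{"tx":0.0012,"ty":0.0139,"tz":0,"rx":0,"ry":0,"rz":0},{"tx":0,"ty":0,"tz":0,"rx":0,"ry":0,"rz":0},{"tx":0,"ty":0,"tz":0.015,"rx":0,"ry":0,"rz":0},{"tx":0,"ty":0,"tz":0.02,"rx":0,"ry":0,"rz":0},{"tx":0,"ty":0,"tz":0.015,"rx":0,"ry":0,"rz":0},{"tx":0,"ty":0,"tz":0.008,"rx":0,"ry":0,"rz":0},{"tx":0,"ty":0,"tz":0,"rx":0,"ry":0,"rz":0}]'
python3 - <<'E'
from h import *
t=cam("top","pics/t5.png");s=cam("scene"); crop(s,200,80,360,220,5,"pics/s5.png")
E
python3 go.py .543 -.303 .118
```

```text
time_s: 6.92
tool_pos: [0.543, -0.3026, 0.1263]
tool_rot: [-180.0, 0.1, -8.0]
force: [-0.0, 0.2, -1.3]
grip_width: 0.0351
tool shift [-0.0008  0.      0.0097] rot [ 1.7998e+02 -5.0000e-02 -8.0400e+00] pos [ 0.5438 -0.3031  0.1277] F [-0.03 -0.17 -1.2 ] w 0.035 t 7.025
```

View pics/s5.png

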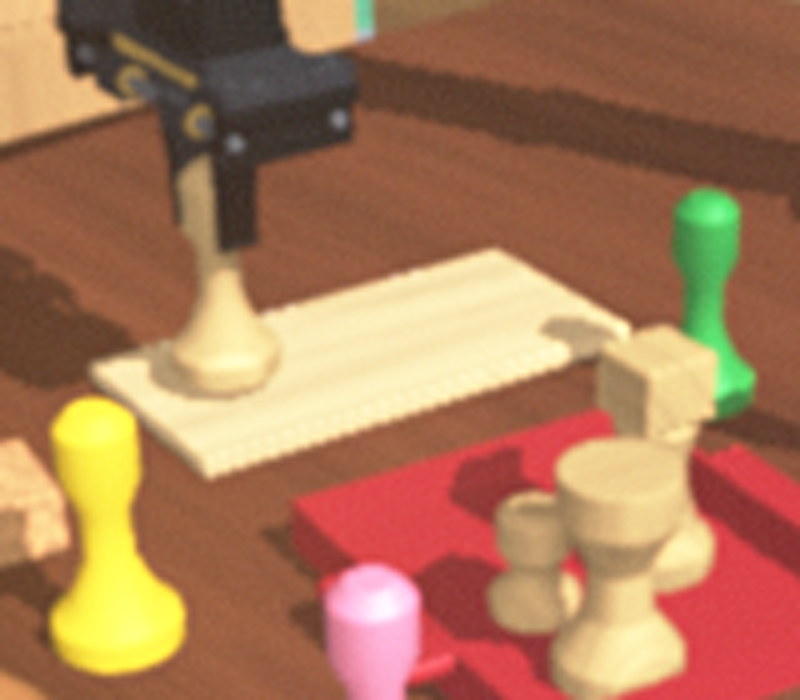

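View pics/t5.png

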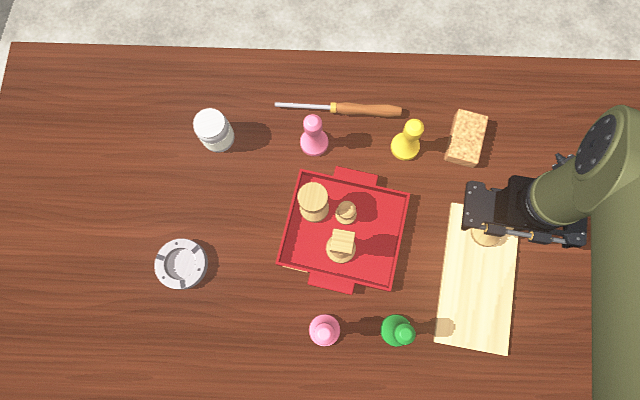

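The finial hangs upright over the board's far end, with its foot at scene crop (222,370). Lowering the last 9 mm and releasing.

```bash
python3 -m creep '[{"tx":0,"ty":0,"tz":0.005,"rx":0,"ry":0,"rz":0},{"tx":0,"ty":0,"tz":0.003,"rx":0,"ry":0,"rz":0},{"tx":0,"ty":0,"tz":0.0015,"rx":0,"ry":0,"rz":0},{"tx":0,"ty":0,"tz":0,"rx":0,"ry":0,"rz":0},{"tx":0,"ty":0,"tz":0,"rx":0,"ry":0,"rz":0}]'; python3 -m creep '[{"tx":0,"ty":0,"tz":0,"rx":0,"ry":0,"rz":0},{"tx":0,"ty":0,"tz":0,"rx":0,"ry":0,"rz":0},{"tx":0,"ty":0,"tz":0,"rx":0,"ry":0,"rz":0},{"tx":0,"ty":0,"tz":0,"rx":0,"ry":0,"rz":0},{"tx":0,"ty":0,"tz":-0.02,"rx":0,"ry":0,"rz":0},{"tx":0,"ty":0,"tz":-0.04,"rx":0,"ry":0,"rz":0},{"tx":0,"ty":0,"tz":-0.04,"rx":0,"ry":0,"rz":0},{"tx":0,"ty":0,"tz":-0.01,"rx":0,"ry":0,"rz":0},{"tx":0,"ty":0,"tz":0,"rx":0,"ry":0,"rz":0}]' 0.075;  python3 go.py .502 -.0185 .11
python3 - <<'E'
from h import *
s=cam("scene"); crop(s,200,80,360,220,5,"pics/s6.png")
E
```

```text
time_s: 7.65
tool_pos: [0.5435, -0.303, 0.1179]
tool_rot: [180.0, -0.0, -8.0]
force: [1.3, -0.3, -0.8]
grip_width: 0.0355
time_s: 8.78
tool_pos: [0.5438, -0.3031, 0.229]
tool_rot: [179.9, -0.1, -8.0]
force: [-0.7, 0.5, -0.5]
grip_width: 0.0747
tool shift [-0.0814 -0.2761  0.1185] rot [ 1.7994e+02 -1.0000e-01 -8.0300e+00] pos [ 0.5438 -0.3031  0.229 ] F [-0.74  0.49 -0.5 ] w 0.0747 t 8.775
```

View pics/s6.png

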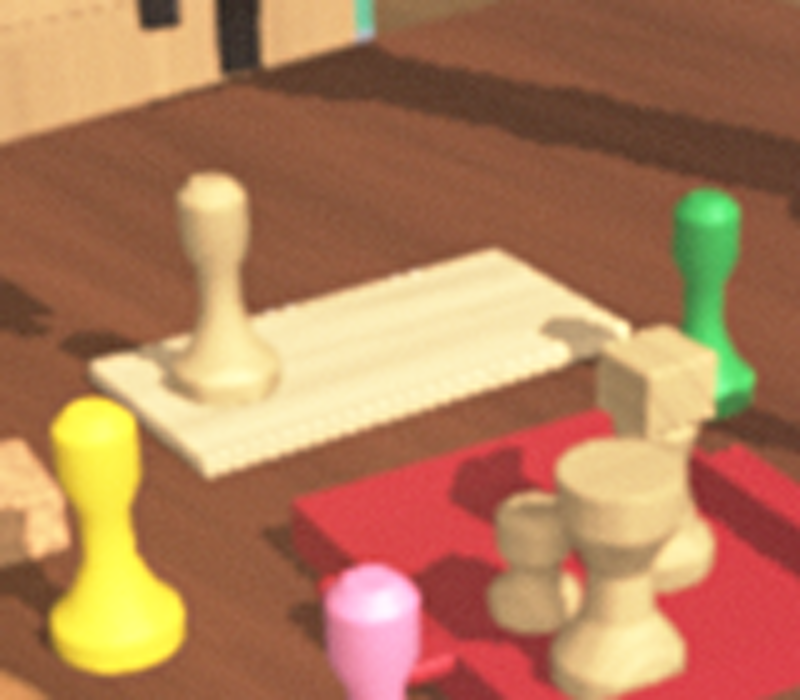

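The finial stands upright on the board. Before going for the newel, I'll check its yaw from its top edge.

```bash
python3 - <<'E'
from h import *
d=cam("top"); crop(d,325,220,365,270,14,"pics/n1.png")
C=lambda cx,cy:((cx+.5)/5-.5+270,(cy+.5)/5-.5+160)
q=[ray(d,*C(*p),.12) for p in [(318,344),(425,358),(412,470),(302,452)]]
for i in range(4):
    v=q[(i+1)%4]-q[i]; print(v.round(4),np.linalg.norm(v).round(4),np.degrees(np.arctan2(v[1],v[0])).round(1))
E
python3 -m creep '[{"tx":-0.005,"ty":-0.0171,"tz":0,"rx":0,"ry":0,"rz":0},{"tx":-0.0127,"ty":-0.043,"tz":0,"rx":0,"ry":0,"rz":0},{"tx":-0.0127,"ty":-0.043,"tz":0,"rx":0,"ry":0,"rz":0},{"tx":-0.0127,"ty":-0.043,"tz":0,"rx":0,"ry":0,"rz":0},{"tx":-0.0127,"ty":-0.043,"tz":0,"rx":0,"ry":0,"rz":0},{"tx":-0.0127,"ty":-0.043,"tz":0,"rx":0,"ry":0,"rz":0},{"tx":-0.0127,"ty":-0.043,"tz":0,"rx":0,"ry":0,"rz":0},{"tx":0,"ty":0,"tz":0,"rx":0,"ry":0,"rz":0},{"tx":0,"ty":0,"tz":0,"rx":0,"ry":0,"rz":0}]' 0.075;python3 go.py .502 -.0185 .11
```

```text
[-0.0036 -0.0381  0.    ] 0.0383 -95.5
[-0.0398  0.0037  0.    ] 0.04 174.7
[0.0049 0.0388 0.    ] 0.0391 82.8
[ 0.0386 -0.0043  0.    ] 0.0388 -6.4
time_s: 10.0
tool_pos: [0.5007, -0.019, 0.2271]
tool_rot: [180.0, 0.1, -8.0]
force: [-0.5, -0.2, -0.0]
grip_width: 0.075
tool shift [ 0.0013 -0.0008  0.1171] rot [ 1.7995e+02  7.0000e-02 -7.9900e+00] pos [ 0.5007 -0.019   0.2271] F [-0.45 -0.19 -0.01] w 0.075 t 10.0
```

View pics/n1.png

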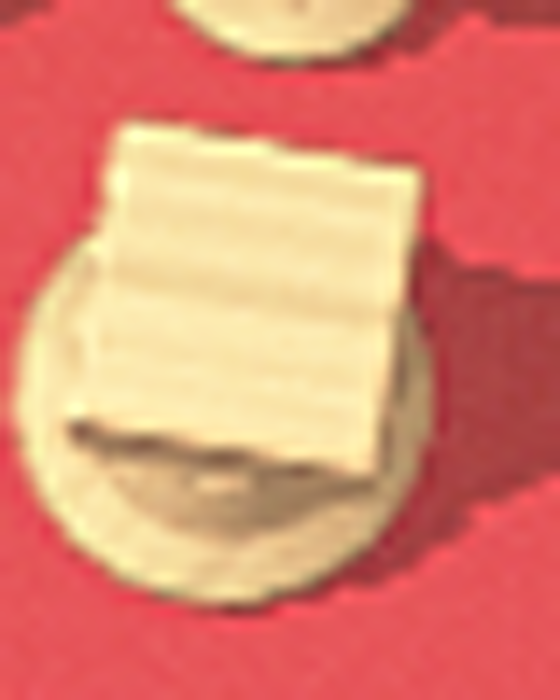

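```bash
python3 -m creep '[{"tx":0.0013,"ty":-0.0008,"tz":0.02,"rx":0,"ry":0,"rz":-1.5},{"tx":0,"ty":0,"tz":0.03,"rx":0,"ry":0,"rz":0},{"tx":0,"ty":0,"tz":0.03,"rx":0,"ry":0,"rz":0},{"tx":0,"ty":0,"tz":0.022,"rx":0,"ry":0,"rz":0},{"tx":0,"ty":0,"tz":0.015,"rx":0,"ry":0,"rz":0},{"tx":0,"ty":0,"tz":0,"rx":0,"ry":0,"rz":0},{"tx":0,"ty":0,"tz":0,"rx":0,"ry":0,"rz":0}]' 0.075;python3 go.py .502 -.0185 .11
python3 - <<'E'
from h import *
s=cam("scene"); crop(s,240,60,400,200,5,"pics/s7.png")
E
```

```text
time_s: 10.88
tool_pos: [0.5035, -0.0189, 0.1115]
tool_rot: [180.0, -0.1, -6.6]
force: [0.8, -0.2, -0.1]
grip_width: 0.0751
tool shift [-0.0015 -0.0002  0.0015] rot [ 1.80e+02 -7.00e-02 -6.57e+00] pos [ 0.5035 -0.0189  0.1115] F [ 0.85 -0.2  -0.15] w 0.0751 t 10.875
```

View pics/s7.png

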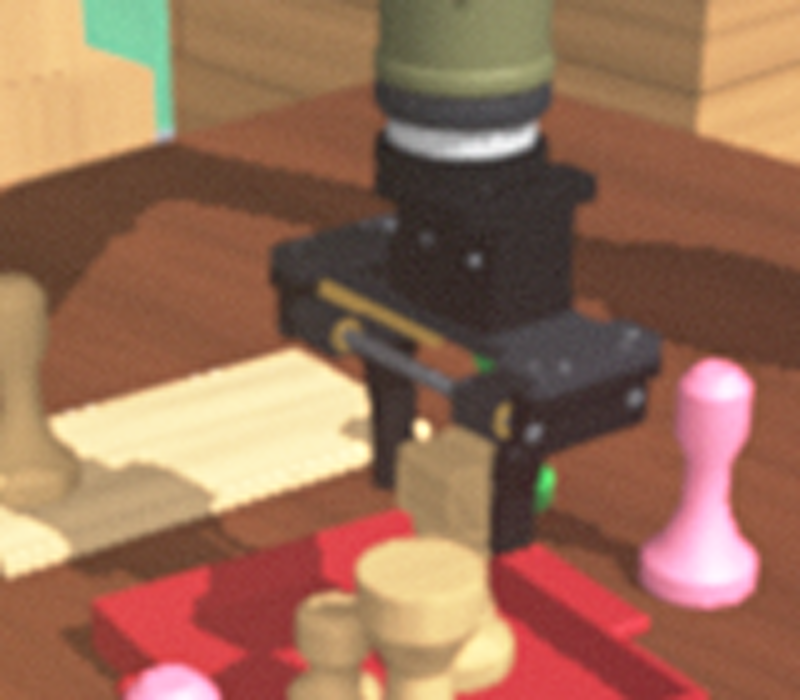

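The newel head at scene crop (445,480) is between both fingers. Grip and lift.

```bash
python3 -m creep '[{"tx":0,"ty":0,"tz":0.001,"rx":0,"ry":0,"rz":0},{"tx":0,"ty":0,"tz":0,"rx":0,"ry":0,"rz":0},{"tx":0,"ty":0,"tz":0,"rx":0,"ry":0,"rz":0},{"tx":0,"ty":0,"tz":0,"rx":0,"ry":0,"rz":0},{"tx":0,"ty":0,"tz":0,"rx":0,"ry":0,"rz":0}]' 0 15; python3 go.py .502 -.0185 .11; python3 -m creep '[{"tx":0,"ty":0,"tz":-0.003,"rx":0,"ry":0,"rz":0},{"tx":0,"ty":0,"tz":-0.012,"rx":0,"ry":0,"rz":0},{"tx":0,"ty":0,"tz":-0.02,"rx":0,"ry":0,"rz":0},{"tx":0,"ty":0,"tz":-0.02,"rx":0,"ry":0,"rz":0},{"tx":0,"ty":0,"tz":-0.015,"rx":0,"ry":0,"rz":0},{"tx":0,"ty":0,"tz":-0.005,"rx":0,"ry":0,"rz":0},{"tx":0,"ty":0,"tz":0,"rx":0,"ry":0,"rz":0}]'
python3 - <<'E'
from h import *
s=cam("scene"); crop(s,240,60,400,200,5,"pics/s8.png")
E
python3 go.py .454 -.289 .185
```

```text
time_s: 11.55
tool_pos: [0.5029, -0.0186, 0.1098]
tool_rot: [180.0, -0.0, -6.5]
force: [-0.0, 0.2, 2.1]
grip_width: 0.0399
tool shift [-0.0009  0.     -0.0002] rot [179.99  -0.    -6.53] pos [ 0.5029 -0.0186  0.1098] F [-0.03  0.21  2.13] w 0.0399 t 11.55
time_s: 12.42
tool_pos: [0.5028, -0.0186, 0.1848]
tool_rot: [180.0, -0.0, -6.5]
force: [-0.4, -0.1, -1.5]
grip_width: 0.0401
tool shift [-0.0174  0.2741 -0.0007] rot [ 1.7999e+02  5.0000e-02 -6.5400e+00] pos [ 0.5025 -0.0186  0.1843] F [ 0.21  0.08 -1.53] w 0.0403 t 12.475
```

View pics/s8.png

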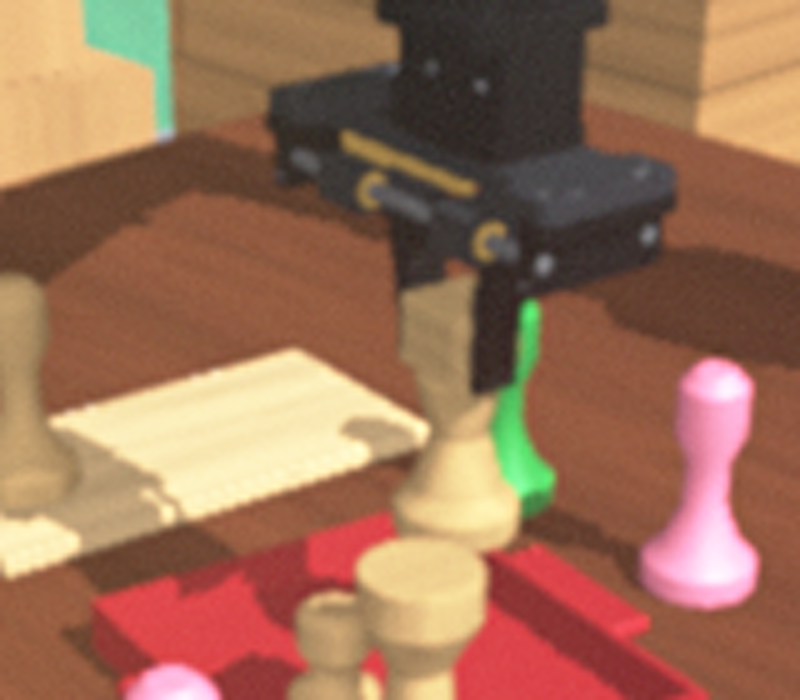

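Newel held at 40 mm, upright. Carry it to the middle of the board.

```bash
python3 -m creep '[{"tx":-0.001,"ty":0.012,"tz":0,"rx":0,"ry":0,"rz":0},{"tx":-0.002,"ty":0.028,"tz":0,"rx":0,"ry":0,"rz":0},{"tx":-0.0025,"ty":0.038,"tz":0,"rx":0,"ry":0,"rz":0},{"tx":-0.0025,"ty":0.04,"tz":0,"rx":0,"ry":0,"rz":0},{"tx":-0.0025,"ty":0.04,"tz":0,"rx":0,"ry":0,"rz":0},{"tx":-0.0025,"ty":0.04,"tz":0,"rx":0,"ry":0,"rz":0},{"tx":-0.0022,"ty":0.038,"tz":0,"rx":0,"ry":0,"rz":0},{"tx":-0.0015,"ty":0.026,"tz":0,"rx":0,"ry":0,"rz":0},{"tx":-0.0007,"ty":0.0121,"tz":0,"rx":0,"ry":0,"rz":0},{"tx":0,"ty":0,"tz":0,"rx":0,"ry":0,"rz":0},{"tx":0,"ty":0,"tz":0.015,"rx":0,"ry":0,"rz":0},{"tx":0,"ty":0,"tz":0.02,"rx":0,"ry":0,"rz":0},{"tx":0,"ty":0,"tz":0.015,"rx":0,"ry":0,"rz":0},{"tx":0,"ty":0,"tz":0.008,"rx":0,"ry":0,"rz":0},{"tx":0,"ty":0,"tz":0,"rx":0,"ry":0,"rz":0}]'
python3 - <<'E'
from h import *
s=cam("scene"); crop(s,200,60,360,200,5,"pics/s9.png")
E
python3 go.py .454 -.289 .1175
```

```text
time_s: 14.35
tool_pos: [0.4542, -0.2884, 0.1261]
tool_rot: [-180.0, 0.1, -6.5]
force: [-0.1, -0.2, -1.0]
grip_width: 0.0402
tool shift [-0.0005  0.0003  0.0093] rot [180.    -0.    -6.51] pos [ 0.4546 -0.2888  0.1268] F [-0.72  0.68 -1.9 ] w 0.0401 t 14.4
```

View pics/s9.png

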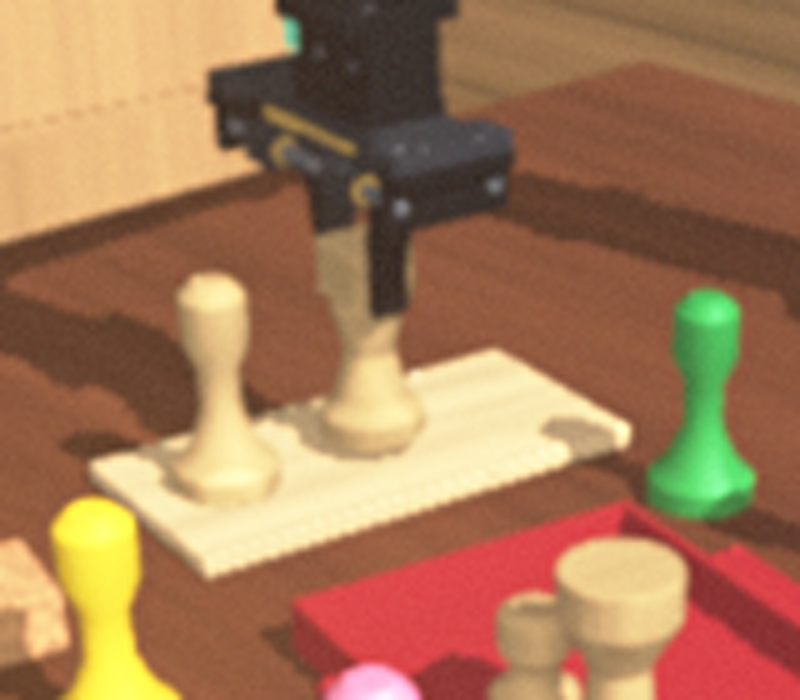

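The newel is over mid-board, with its foot at scene crop (375,425). Set down, release and retreat.

```bash
python3 -m creep '[{"tx":0,"ty":0,"tz":0.005,"rx":0,"ry":0,"rz":0},{"tx":0,"ty":0,"tz":0.003,"rx":0,"ry":0,"rz":0},{"tx":0,"ty":0,"tz":0.0012,"rx":0,"ry":0,"rz":0},{"tx":0,"ty":0,"tz":0,"rx":0,"ry":0,"rz":0},{"tx":0,"ty":0,"tz":0,"rx":0,"ry":0,"rz":0}]'; python3 -m creep '[{"tx":0,"ty":0,"tz":0,"rx":0,"ry":0,"rz":0},{"tx":0,"ty":0,"tz":0,"rx":0,"ry":0,"rz":0},{"tx":0,"ty":0,"tz":0,"rx":0,"ry":0,"rz":0},{"tx":0,"ty":0,"tz":0,"rx":0,"ry":0,"rz":0},{"tx":0,"ty":0,"tz":-0.02,"rx":0,"ry":0,"rz":0},{"tx":0,"ty":0,"tz":-0.04,"rx":0,"ry":0,"rz":0},{"tx":0,"ty":0,"tz":-0.04,"rx":0,"ry":0,"rz":0},{"tx":0,"ty":0,"tz":-0.01,"rx":0,"ry":0,"rz":0},{"tx":0,"ty":0,"tz":0,"rx":0,"ry":0,"rz":0}]' 0.075;  python3 go.py .579 .0395 .106
python3 - <<'E'
from h import *
s=cam("scene"); crop(s,200,60,360,200,5,"pics/s10.png")
E
```

```text
time_s: 15.02
tool_pos: [0.4544, -0.289, 0.1177]
tool_rot: [180.0, -0.0, -6.5]
force: [0.3, -0.3, -1.5]
grip_width: 0.0403
time_s: 16.15
tool_pos: [0.4545, -0.289, 0.2278]
tool_rot: [180.0, -0.0, -6.5]
force: [-0.1, 0.6, 0.0]
grip_width: 0.0748
tool shift [ 0.0862 -0.3407  0.1216] rot [ 1.7996e+02 -4.0000e-02 -6.5400e+00] pos [ 0.4545 -0.289   0.2278] F [-0.07  0.6   0.05] w 0.0748 t 16.15
```

View pics/s10.png

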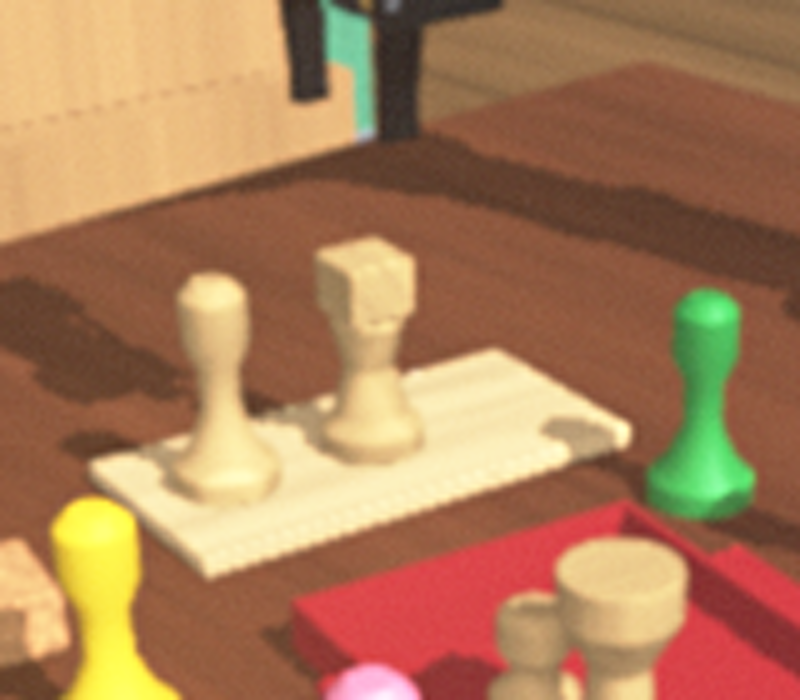

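Finial and newel both stand on the board. Going to the spool with the jaws fully open.

```bash
python3 -m creep '[{"tx":0.0062,"ty":-0.0247,"tz":0,"rx":0,"ry":0,"rz":0},{"tx":0.01,"ty":-0.0395,"tz":0,"rx":0,"ry":0,"rz":0},{"tx":0.01,"ty":-0.0395,"tz":0,"rx":0,"ry":0,"rz":0},{"tx":0.01,"ty":-0.0395,"tz":0,"rx":0,"ry":0,"rz":0},{"tx":0.01,"ty":-0.0395,"tz":0,"rx":0,"ry":0,"rz":0},{"tx":0.01,"ty":-0.0395,"tz":0,"rx":0,"ry":0,"rz":0},{"tx":0.01,"ty":-0.0395,"tz":0,"rx":0,"ry":0,"rz":0},{"tx":0.01,"ty":-0.0395,"tz":0,"rx":0,"ry":0,"rz":0},{"tx":0.01,"ty":-0.0395,"tz":0,"rx":0,"ry":0,"rz":0},{"tx":0,"ty":0,"tz":0,"rx":0,"ry":0,"rz":0},{"tx":0,"ty":0,"tz":0.03,"rx":0,"ry":0,"rz":0},{"tx":0,"ty":0,"tz":0.03,"rx":0,"ry":0,"rz":0},{"tx":0,"ty":0,"tz":0,"rx":0,"ry":0,"rz":0}]' 0.087;python3 go.py .579 .0395 .106
python3 - <<'E'
from h import *
s=cam("scene"); crop(s,240,80,400,220,5,"pics/s11.png")
o=env.get_obs(); p=o["tool_pos"]; print(proj(s,[p[0],p[1],p[2]-.025]))
E
```

```text
time_s: 17.82
tool_pos: [0.576, 0.0382, 0.1638]
tool_rot: [179.9, 0.4, -6.6]
force: [-0.0, 0.0, 0.4]
grip_width: 0.0868
tool shift [ 0.0032 -0.0017  0.0578] rot [179.92   0.43  -6.6 ] pos [0.576  0.0382 0.1638] F [-0.01  0.03  0.37] w 0.0868 t 17.825
[326.09981831 159.10507856]
```

View pics/s11.png

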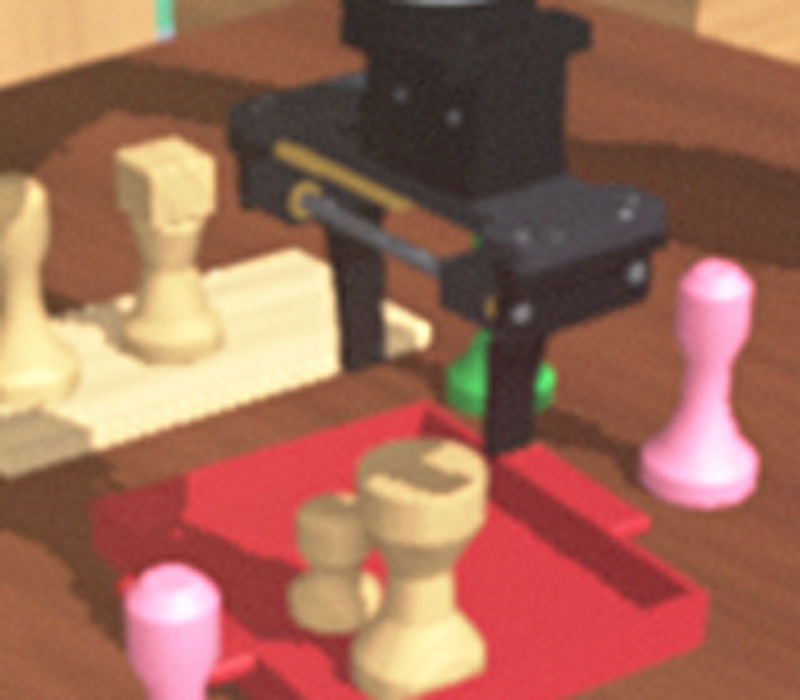

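```bash
python3 -m creep '[{"tx":0.004,"ty":-0.0005,"tz":0.018,"rx":0,"ry":0,"rz":0},{"tx":0,"ty":0,"tz":0.02,"rx":0,"ry":0,"rz":0},{"tx":0,"ty":0,"tz":0.014,"rx":0,"ry":0,"rz":0},{"tx":0,"ty":0,"tz":0.006,"rx":0,"ry":0,"rz":0},{"tx":0,"ty":0,"tz":0,"rx":0,"ry":0,"rz":0},{"tx":0,"ty":0,"tz":0,"rx":0,"ry":0,"rz":0}]';python3 go.py .58 .038 .106
python3 - <<'E'
from h import *
s=cam("scene"); crop(s,240,80,400,220,5,"pics/s12.png")
E
```

```text
time_s: 18.62
tool_pos: [0.5833, 0.0399, 0.1101]
tool_rot: [-180.0, -0.1, -6.5]
force: [-0.0, -0.1, -0.5]
grip_width: 0.087
tool shift [-0.003   0.0023  0.0041] rot [-1.80e+02 -6.00e-02 -6.53e+00] pos [0.5833 0.0399 0.1101] F [-0.03 -0.14 -0.45] w 0.087 t 18.625
```

View pics/s12.png

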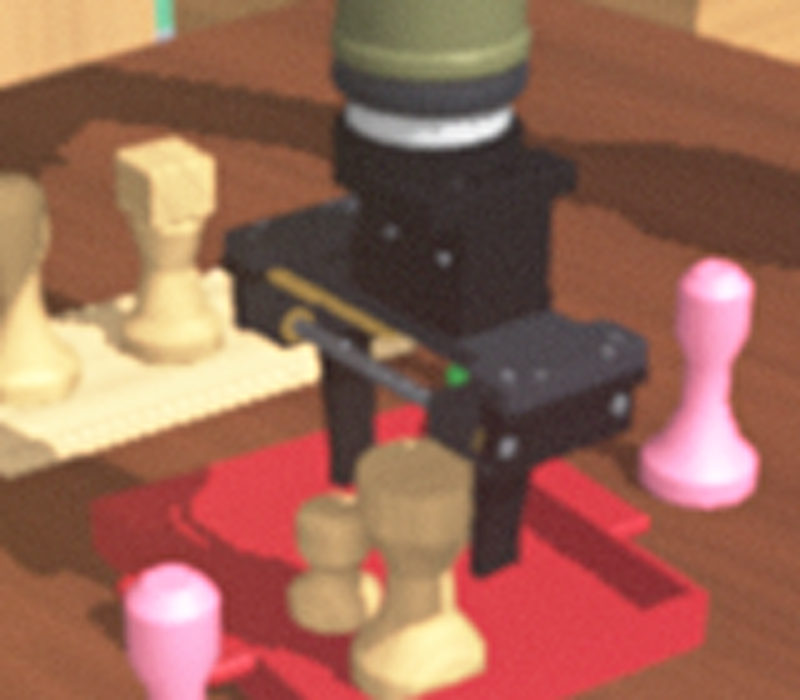

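```bash
python3 -m creep '[{"tx":-0.002,"ty":0,"tz":0.004,"rx":0,"ry":0,"rz":0},{"tx":0,"ty":0,"tz":0,"rx":0,"ry":0,"rz":0},{"tx":0,"ty":0,"tz":0,"rx":0,"ry":0,"rz":0}]'; python3 -m creep '[{"tx":0,"ty":0,"tz":0,"rx":0,"ry":0,"rz":0},{"tx":0,"ty":0,"tz":0,"rx":0,"ry":0,"rz":0},{"tx":0,"ty":0,"tz":0,"rx":0,"ry":0,"rz":0},{"tx":0,"ty":0,"tz":0,"rx":0,"ry":0,"rz":0}]' 0 15
python3 -m creep '[{"tx":0,"ty":0,"tz":-0.003,"rx":0,"ry":0,"rz":0},{"tx":0,"ty":0,"tz":-0.012,"rx":0,"ry":0,"rz":0},{"tx":0,"ty":0,"tz":-0.02,"rx":0,"ry":0,"rz":0},{"tx":0,"ty":0,"tz":-0.03,"rx":0,"ry":0,"rz":0},{"tx":0,"ty":0,"tz":-0.025,"rx":0,"ry":0,"rz":0},{"tx":0,"ty":0,"tz":-0.01,"rx":0,"ry":0,"rz":0},{"tx":0,"ty":0,"tz":0,"rx":0,"ry":0,"rz":0}]'
python3 - <<'E'
from h import *
s=cam("scene"); crop(s,240,60,400,200,5,"pics/s13.png")
E
python3 go.py .365 -.275 .206
```

```text
time_s: 19.05
tool_pos: [0.5808, 0.04, 0.1056]
tool_rot: [180.0, -0.0, -6.5]
force: [0.7, 0.0, -0.7]
grip_width: 0.0871
time_s: 19.55
tool_pos: [0.5808, 0.0399, 0.1055]
tool_rot: [180.0, -0.0, -6.5]
force: [-0.0, -0.7, 0.2]
grip_width: 0.0546
time_s: 20.42
tool_pos: [0.5812, 0.0401, 0.2065]
tool_rot: [180.0, -0.1, -6.5]
force: [-0.4, -0.6, -2.8]
grip_width: 0.0546
tool shift [-0.1784  0.3375 -0.0005] rot [ 1.7998e+02  1.0000e-02 -6.5400e+00] pos [0.5806 0.04   0.2054] F [-0.85  0.42 -2.3 ] w 0.0552 t 20.475
```

View pics/s13.png

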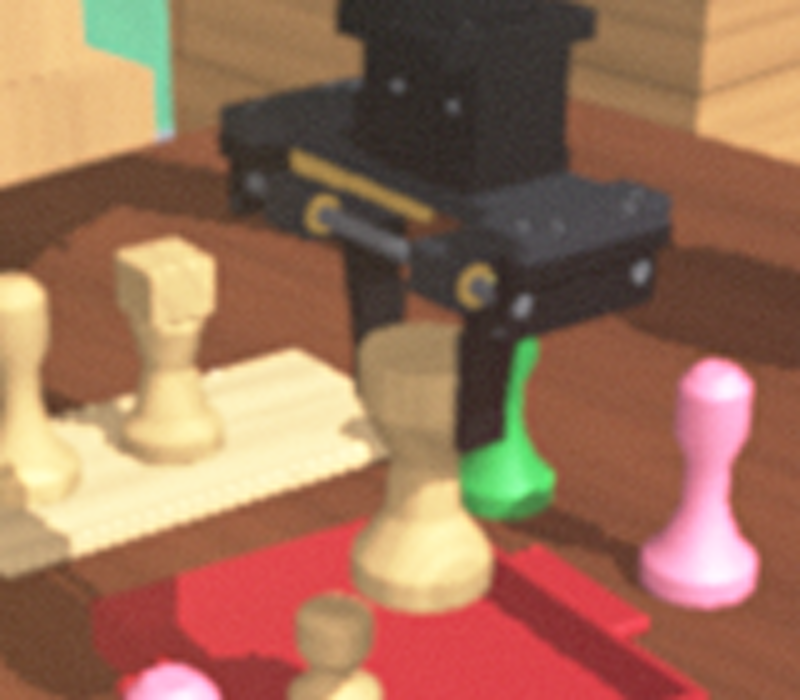

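Spool held and upright, foot about 0.10 m up. I'll lift 40 mm more so it clears every head on the straight path.

```bash
python3 -m creep '[{"tx":0,"ty":0,"tz":-0.02,"rx":0,"ry":0,"rz":0},{"tx":-0.007,"ty":0.0135,"tz":-0.02,"rx":0,"ry":0,"rz":0},{"tx":-0.0142,"ty":0.027,"tz":0,"rx":0,"ry":0,"rz":0},{"tx":-0.0178,"ty":0.0338,"tz":0,"rx":0,"ry":0,"rz":0},{"tx":-0.0178,"ty":0.0338,"tz":0,"rx":0,"ry":0,"rz":0},{"tx":-0.0178,"ty":0.0338,"tz":0,"rx":0,"ry":0,"rz":0},{"tx":-0.0178,"ty":0.0338,"tz":0,"rx":0,"ry":0,"rz":0},{"tx":-0.0178,"ty":0.0338,"tz":0,"rx":0,"ry":0,"rz":0},{"tx":-0.0178,"ty":0.0338,"tz":0,"rx":0,"ry":0,"rz":0},{"tx":-0.0178,"ty":0.0338,"tz":0,"rx":0,"ry":0,"rz":0},{"tx":-0.0178,"ty":0.0338,"tz":0,"rx":0,"ry":0,"rz":0},{"tx":-0.01,"ty":0.019,"tz":0,"rx":0,"ry":0,"rz":0},{"tx":-0.0048,"ty":0.0076,"tz":0,"rx":0,"ry":0,"rz":0},{"tx":0,"ty":0,"tz":0,"rx":0,"ry":0,"rz":0},{"tx":0,"ty":0,"tz":0,"rx":0,"ry":0,"rz":0}]'
python3 - <<'E'
from h import *
s=cam("scene"); crop(s,200,40,360,180,5,"pics/s14.png"); t=cam("top","pics/t14.png")
E
python3 go.py .365 -.275 .1135
```

```text
time_s: 22.35
tool_pos: [0.3659, -0.274, 0.2459]
tool_rot: [-180.0, -0.0, -6.4]
force: [0.1, 1.0, -1.8]
grip_width: 0.0548
tool shift [-0.0008  0.001   0.1322] rot [-1.80e+02 -1.00e-02 -6.42e+00] pos [ 0.3658 -0.2741  0.2457] F [-0.29  0.95 -0.61] w 0.0551 t 22.45
```

View pics/s14.png

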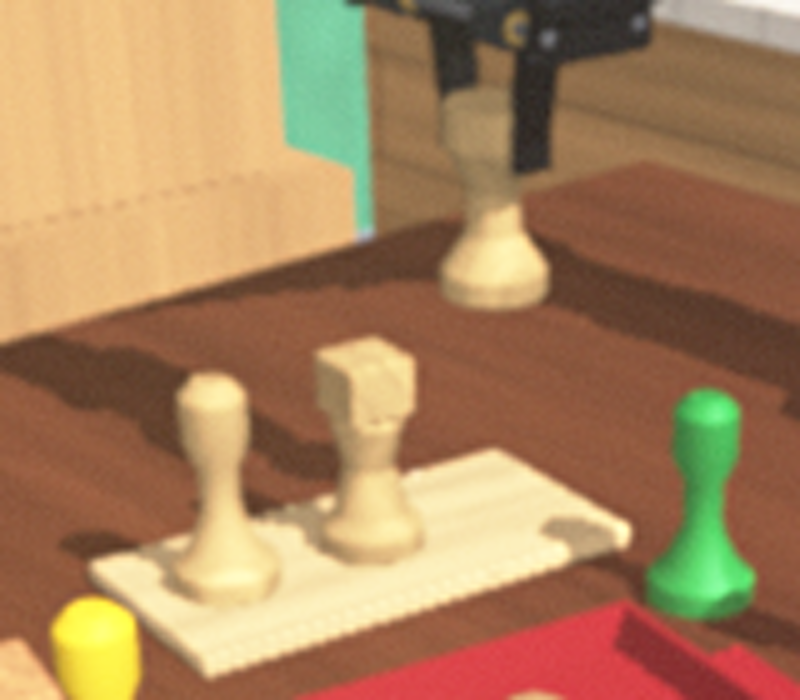

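View pics/t14.png

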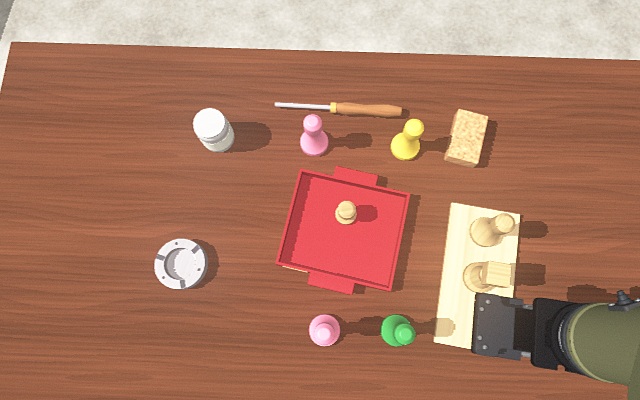

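Reached (0.366,-0.274). The knob still stands alone in the tray at (346,212). Lowering the spool.

```bash
python3 -m creep '[{"tx":0,"ty":0,"tz":0.01,"rx":0,"ry":0,"rz":0},{"tx":0,"ty":0,"tz":0.02,"rx":0,"ry":0,"rz":0},{"tx":0,"ty":0,"tz":0.03,"rx":0,"ry":0,"rz":0},{"tx":0,"ty":0,"tz":0.03,"rx":0,"ry":0,"rz":0},{"tx":0,"ty":0,"tz":0.02,"rx":0,"ry":0,"rz":0},{"tx":0,"ty":0,"tz":0.01,"rx":0,"ry":0,"rz":0},{"tx":0,"ty":0,"tz":0,"rx":0,"ry":0,"rz":0},{"tx":0,"ty":0,"tz":0,"rx":0,"ry":0,"rz":0}]'
python3 - <<'E'
from h import *
s=cam("scene"); crop(s,200,40,360,180,5,"pics/s15.png")
E
python3 go.py .365 -.275 .113
```

```text
time_s: 23.45
tool_pos: [0.3658, -0.2753, 0.1263]
tool_rot: [180.0, -0.1, -6.5]
force: [0.2, -0.0, -1.0]
grip_width: 0.0549
tool shift [-0.0009 -0.0003  0.0135] rot [ 1.7994e+02 -9.0000e-02 -6.5300e+00] pos [ 0.3658 -0.2754  0.1265] F [ 0.43 -0.88 -1.99] w 0.0548 t 23.5
```

View pics/s15.png

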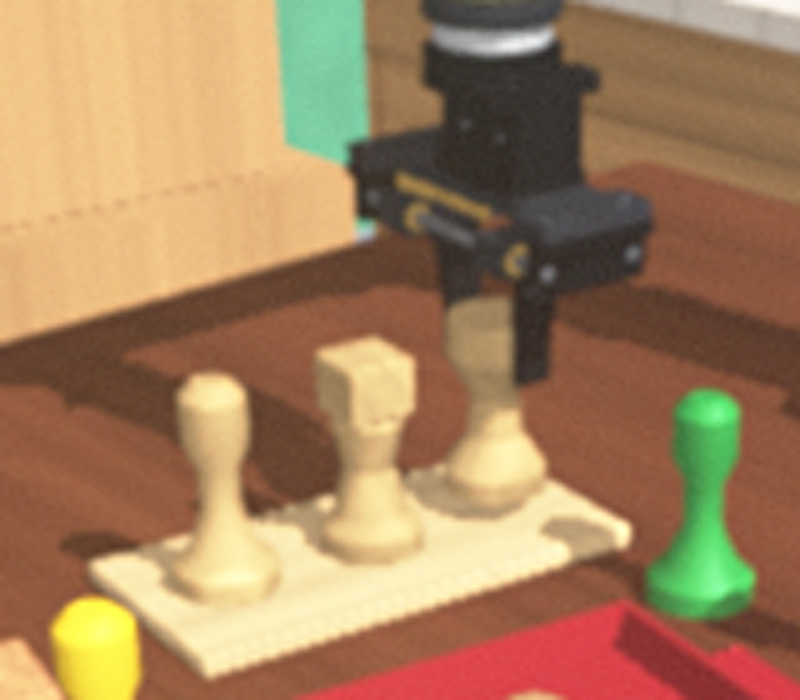

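```bash
python3 -m creep '[{"tx":0,"ty":0,"tz":0.006,"rx":0,"ry":0,"rz":0},{"tx":0,"ty":0,"tz":0.004,"rx":0,"ry":0,"rz":0},{"tx":0,"ty":0,"tz":0.0025,"rx":0,"ry":0,"rz":0},{"tx":0,"ty":0,"tz":0.0005,"rx":0,"ry":0,"rz":0},{"tx":0,"ty":0,"tz":0,"rx":0,"ry":0,"rz":0},{"tx":0,"ty":0,"tz":0,"rx":0,"ry":0,"rz":0}]'; python3 -m creep '[{"tx":0,"ty":0,"tz":0,"rx":0,"ry":0,"rz":0},{"tx":0,"ty":0,"tz":0,"rx":0,"ry":0,"rz":0},{"tx":0,"ty":0,"tz":0,"rx":0,"ry":0,"rz":0},{"tx":0,"ty":0,"tz":0,"rx":0,"ry":0,"rz":0},{"tx":0,"ty":0,"tz":-0.02,"rx":0,"ry":0,"rz":0},{"tx":0,"ty":0,"tz":-0.04,"rx":0,"ry":0,"rz":0},{"tx":0,"ty":0,"tz":-0.04,"rx":0,"ry":0,"rz":0},{"tx":0,"ty":0,"tz":-0.01,"rx":0,"ry":0,"rz":0},{"tx":0,"ty":0,"tz":0,"rx":0,"ry":0,"rz":0}]' 0.08
python3 - <<'E'
from h import *
s=cam("scene"); crop(s,200,40,360,180,5,"pics/s16.png"); t=cam("top"); crop(t,325,190,370,235,14,"pics/t16.png")
E
python3 go.py .5695 -.0245 .2
```

```text
time_s: 24.25
tool_pos: [0.3652, -0.275, 0.1126]
tool_rot: [180.0, -0.0, -6.5]
force: [1.0, 1.7, -1.8]
grip_width: 0.055
time_s: 25.38
tool_pos: [0.3653, -0.2751, 0.2227]
tool_rot: [180.0, -0.0, -6.5]
force: [0.5, 0.3, -0.6]
grip_width: 0.0801
tool shift [ 0.1753 -0.2717  0.0211] rot [-1.7994e+02  1.1000e-01 -6.5400e+00] pos [ 0.3645 -0.2745  0.2212] F [-0.13  0.53 -0.52] w 0.0798 t 25.475
```

View pics/s16.png

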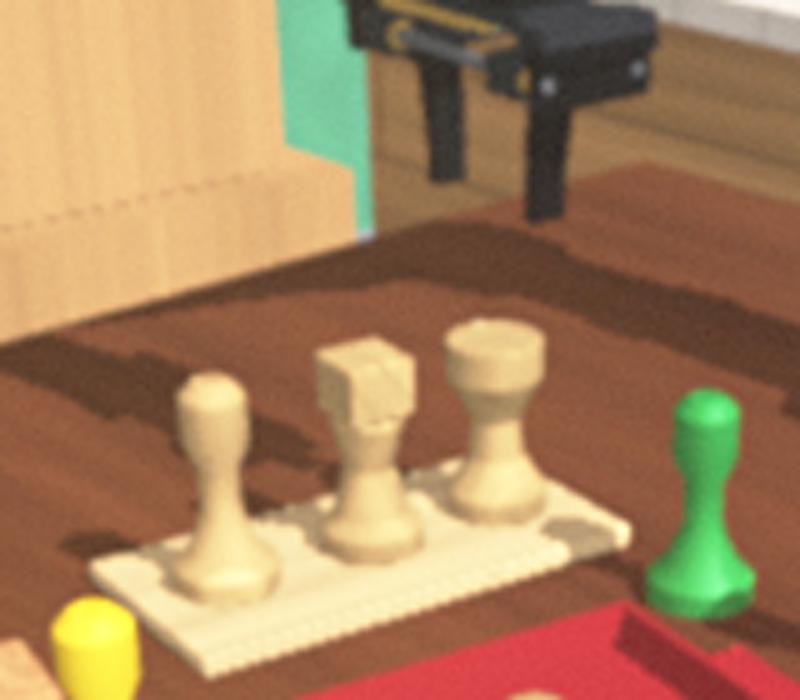

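View pics/t16.png

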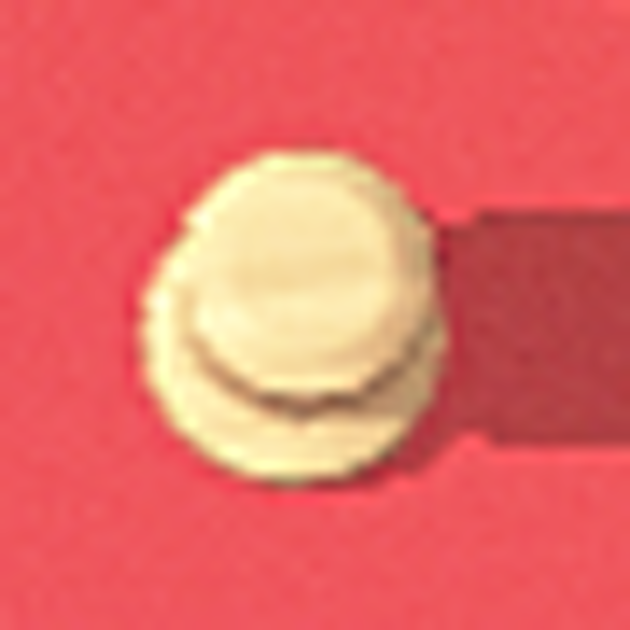

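All three stand on the board (finial (225,490), newel (372,450) and spool (495,420) in the scene crop). The knob is now unobstructed: head circle centre at crop (312,275), foot centre at (292,332).

```bash
python3 - <<'E'
from h import *
d=cam("top"); g=lambda cx,cy:((cx+.5)/14-.5+325,(cy+.5)/14-.5+190)
print(ray(d,*g(312,275),.052), ray(d,*g(292,332),.008))
E
python3 -m creep '[{"tx":0.011,"ty":-0.0167,"tz":0,"rx":0,"ry":0,"rz":0},{"tx":0.022,"ty":-0.034,"tz":0,"rx":0,"ry":0,"rz":0},{"tx":0.0284,"ty":-0.0442,"tz":0,"rx":0,"ry":0,"rz":0},{"tx":0.0284,"ty":-0.0442,"tz":0,"rx":0,"ry":0,"rz":0},{"tx":0.0284,"ty":-0.0442,"tz":0,"rx":0,"ry":0,"rz":0},{"tx":0.0284,"ty":-0.0442,"tz":0,"rx":0,"ry":0,"rz":0},{"tx":0.0284,"ty":-0.0442,"tz":0,"rx":0,"ry":0,"rz":0},{"tx":0,"ty":0,"tz":0.02,"rx":0,"ry":0,"rz":0},{"tx":0,"ty":0,"tz":0.04,"rx":0,"ry":0,"rz":0},{"tx":0,"ty":0,"tz":0.04,"rx":0,"ry":0,"rz":0},{"tx":0,"ty":0,"tz":0,"rx":0,"ry":0,"rz":0},{"tx":0,"ty":0,"tz":0,"rx":0,"ry":0,"rz":0}]' 0.075; python3 go.py .570 -.0245 .053
```

```text
[ 0.57130303 -0.02611293  0.052     ] [ 0.57199335 -0.02501076  0.008     ]
time_s: 27.02
tool_pos: [0.5705, -0.0248, 0.1233]
tool_rot: [-180.0, -0.0, -6.5]
force: [-0.5, -0.3, 0.6]
grip_width: 0.075
tool shift [-0.0005 -0.0002  0.0703] rot [-1.7998e+02 -3.0000e-02 -6.5300e+00] pos [ 0.5705 -0.0248  0.1233] F [-0.49 -0.33  0.57] w 0.075 t 27.025
```

```bash
python3 -m creep '[{"tx":0.0005,"ty":0.0003,"tz":0.02,"rx":0,"ry":0,"rz":0},{"tx":0,"ty":0,"tz":0.025,"rx":0,"ry":0,"rz":0},{"tx":0,"ty":0,"tz":0.017,"rx":0,"ry":0,"rz":0},{"tx":0,"ty":0,"tz":0.008,"rx":0,"ry":0,"rz":0},{"tx":0,"ty":0,"tz":0,"rx":0,"ry":0,"rz":0},{"tx":0,"ty":0,"tz":0,"rx":0,"ry":0,"rz":0}]'; python3 go.py .571 -.025 .053
python3 - <<'E'
from h import *
s=cam("scene"); crop(s,240,80,400,220,5,"pics/s17.png")
E
```

```text
time_s: 27.78
tool_pos: [0.5711, -0.0253, 0.0533]
tool_rot: [180.0, -0.1, -6.5]
force: [0.1, -0.1, 0.5]
grip_width: 0.0751
tool shift [-0.0001 -0.0003  0.0003] rot [ 1.80e+02 -8.00e-02 -6.53e+00] pos [ 0.5711 -0.0253  0.0533] F [ 0.15 -0.05  0.53] w 0.0751 t 27.775
```

View pics/s17.png

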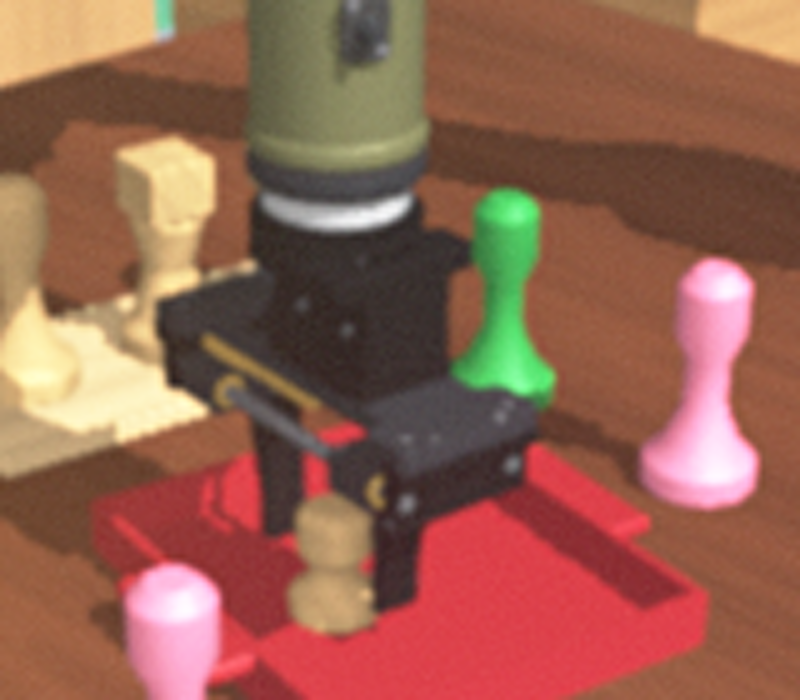

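Knob head at scene crop (335,530) lies between the fingers. Close, lift, and cross-check the chuck centre with the scene view.

```bash
python3 -m creep '[{"tx":0,"ty":0,"tz":0,"rx":0,"ry":0,"rz":0},{"tx":0,"ty":0,"tz":0,"rx":0,"ry":0,"rz":0},{"tx":0,"ty":0,"tz":0,"rx":0,"ry":0,"rz":0},{"tx":0,"ty":0,"tz":0,"rx":0,"ry":0,"rz":0},{"tx":0,"ty":0,"tz":0,"rx":0,"ry":0,"rz":0}]' 0 12;  python3 -m creep '[{"tx":0,"ty":0,"tz":-0.003,"rx":0,"ry":0,"rz":0},{"tx":0,"ty":0,"tz":-0.012,"rx":0,"ry":0,"rz":0},{"tx":0,"ty":0,"tz":-0.02,"rx":0,"ry":0,"rz":0},{"tx":0,"ty":0,"tz":-0.025,"rx":0,"ry":0,"rz":0},{"tx":0,"ty":0,"tz":-0.015,"rx":0,"ry":0,"rz":0},{"tx":0,"ty":0,"tz":0,"rx":0,"ry":0,"rz":0},{"tx":0,"ty":0,"tz":0,"rx":0,"ry":0,"rz":0}]'
python3 - <<'E'
from h import *
s=cam("scene"); crop(s,240,60,400,200,5,"pics/s18.png")
print(ray(s,420+290.5/8-.5,210+205.5/8-.5,.024), proj(s,(.4565,.2992,.024)))
E
python3 go.py .4565 .2992 .13
```

```text
time_s: 28.45
tool_pos: [0.5704, -0.0254, 0.0525]
tool_rot: [180.0, 0.0, -6.5]
force: [-1.1, -0.1, 0.1]
grip_width: 0.0352
time_s: 29.32
tool_pos: [0.5699, -0.0254, 0.127]
tool_rot: [180.0, 0.1, -6.5]
force: [0.2, 0.4, -1.1]
grip_width: 0.0349
[0.4636494  0.30051823 0.024     ] [457.05830764 233.43789456]
tool shift [-0.1494 -0.3096 -0.0032] rot [ 1.7999e+02  1.0000e-01 -6.5400e+00] pos [ 0.5697 -0.0254  0.1266] F [-0.51  0.53 -0.38] w 0.035 t 29.375
```

View pics/s18.png

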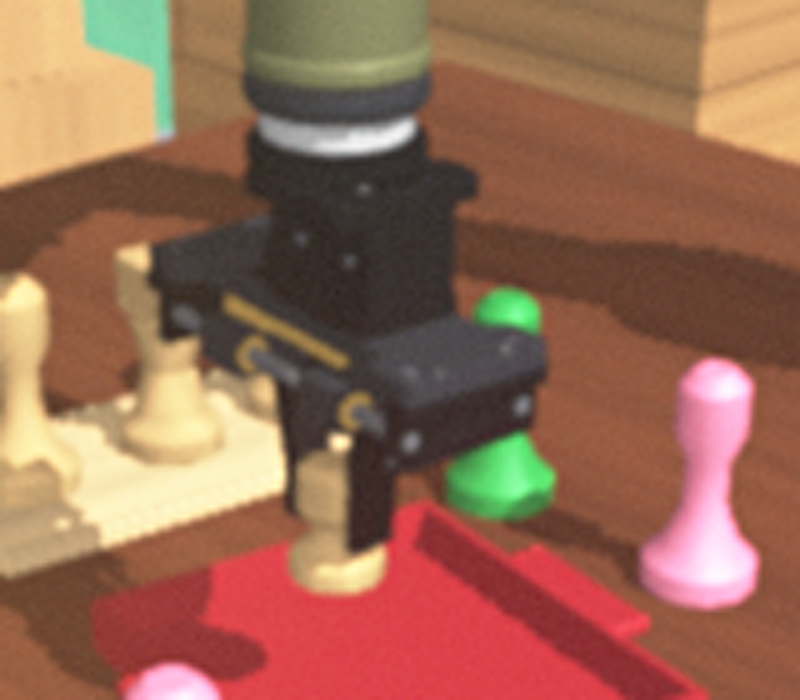

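Knob held at 35 mm, upright. The scene view runs about 1.5 px low on everything, including the known fingertips. With that removed, both views agree on a chuck centre near (0.457,0.299).

```bash
python3 -m creep '[{"tx":-0.006,"ty":-0.0126,"tz":0,"rx":0,"ry":0,"rz":0},{"tx":-0.013,"ty":-0.027,"tz":0,"rx":0,"ry":0,"rz":0},{"tx":-0.0175,"ty":-0.036,"tz":0,"rx":0,"ry":0,"rz":0},{"tx":-0.0175,"ty":-0.036,"tz":0,"rx":0,"ry":0,"rz":0},{"tx":-0.0175,"ty":-0.036,"tz":0,"rx":0,"ry":0,"rz":0},{"tx":-0.0175,"ty":-0.036,"tz":0,"rx":0,"ry":0,"rz":0},{"tx":-0.0175,"ty":-0.036,"tz":0,"rx":0,"ry":0,"rz":0},{"tx":-0.0175,"ty":-0.036,"tz":0,"rx":0,"ry":0,"rz":0},{"tx":-0.0155,"ty":-0.033,"tz":0,"rx":0,"ry":0,"rz":0},{"tx":-0.0095,"ty":-0.021,"tz":0,"rx":0,"ry":0,"rz":0},{"tx":0,"ty":0,"tz":0,"rx":0,"ry":0,"rz":0},{"tx":0,"ty":0,"tz":0,"rx":0,"ry":0,"rz":0}]'
python3 - <<'E'
from h import *
s=cam("scene"); crop(s,400,130,520,270,5,"pics/s19.png"); t=cam("top"); crop(t,130,200,250,320,5,"pics/t19.png")
E
python3 go.py .457 .2992 .0565
```

```text
time_s: 30.88
tool_pos: [0.4576, 0.2982, 0.127]
tool_rot: [179.9, 0.0, -6.6]
force: [0.3, 0.2, -0.5]
grip_width: 0.0349
tool shift [-0.0013 -0.0015  0.0707] rot [179.94   0.    -6.66] pos [0.4582 0.2977 0.1272] F [ 0.49 -0.59 -0.79] w 0.0352 t 30.975
```

View pics/s19.png

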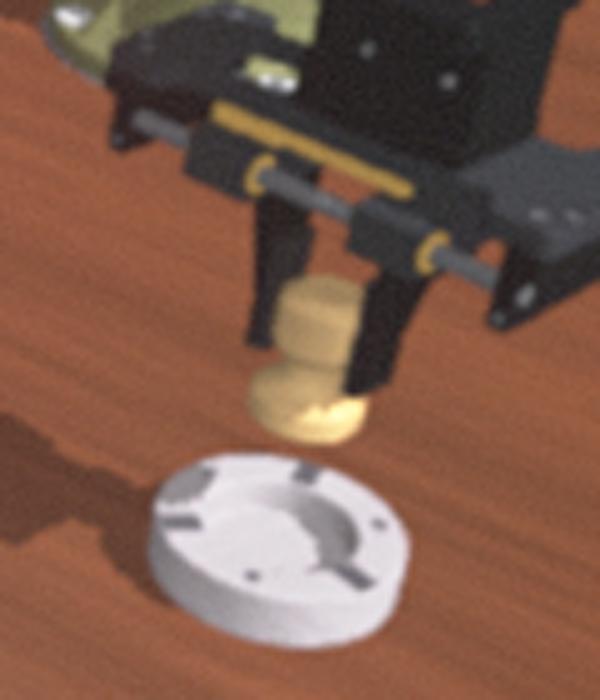

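View pics/t19.png

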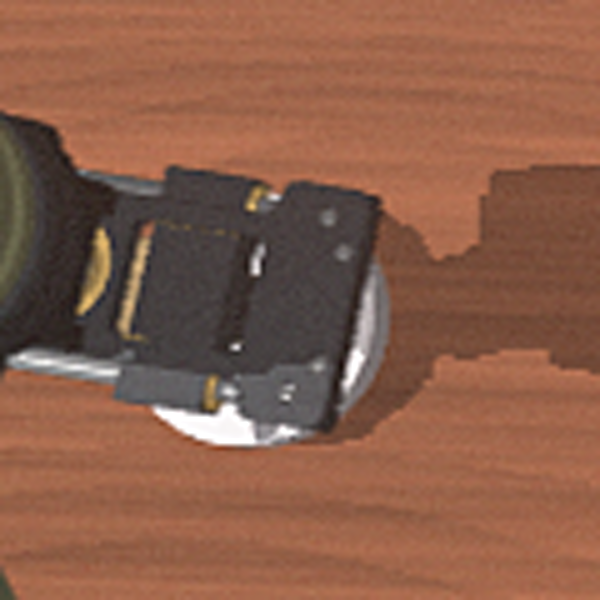

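```bash
python3 - <<'E'
from h import *
s=cam("scene"); p=env.get_obs()["tool_pos"]; print(p)
f=lambda X:((proj(s,X)-[400,130])*5).round(0)
print("foot bottom now",f((p[0],p[1],p[2]-.0475)),"head mid",f((p[0],p[1],p[2]-.004)),"chuck top",f((.457,.2992,.024)))
E
```

```text
[0.45820976 0.29776716 0.12729727]
foot bottom now [305. 405.] head mid [326. 311.] chuck top [285. 518.]
```

The projected foot (305,405) and chuck top (285,518) match what I see, (307,410) and (281,528), apart from the known bias. Lowering into the socket.

```bash
python3 -m creep '[{"tx":-0.0012,"ty":-0.0014,"tz":0.012,"rx":0,"ry":0,"rz":0},{"tx":0,"ty":0,"tz":0.02,"rx":0,"ry":0,"rz":0},{"tx":0,"ty":0,"tz":0.013,"rx":0,"ry":0,"rz":0},{"tx":0,"ty":0,"tz":0,"rx":0,"ry":0,"rz":0},{"tx":0,"ty":0,"tz":0.01,"rx":0,"ry":0,"rz":0},{"tx":0,"ty":0,"tz":0.008,"rx":0,"ry":0,"rz":0},{"tx":0,"ty":0,"tz":0.004,"rx":0,"ry":0,"rz":0},{"tx":0,"ty":0,"tz":0.002,"rx":0,"ry":0,"rz":0},{"tx":0,"ty":0,"tz":0,"rx":0,"ry":0,"rz":0},{"tx":0,"ty":0,"tz":0,"rx":0,"ry":0,"rz":0}]'
python3 - <<'E'
from h import *
s=cam("scene"); crop(s,400,130,520,270,5,"pics/s20.png")
E
python3 go.py .457 .2992 .0555
```

```text
time_s: 32.28
tool_pos: [0.4567, 0.3009, 0.0588]
tool_rot: [-180.0, -0.0, -6.5]
force: [0.8, -0.4, -0.3]
grip_width: 0.0348
tool shift [0.0004 0.0016 0.0033] rot [-1.7999e+02 -2.0000e-02 -6.5400e+00] pos [0.4568 0.3008 0.0588] F [ 0.31 -0.23 -0.67] w 0.035 t 32.325
```

View pics/s20.png

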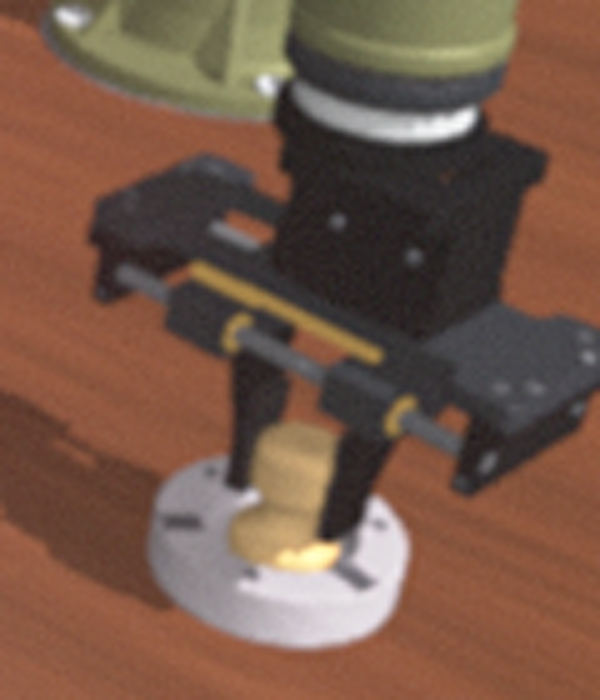

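The knob foot at (285,540) is inside the socket with no contact force. Small centring shift, last 3 mm down, then release.

```bash
python3 -m creep '[{"tx":0.0004,"ty":0.0014,"tz":0,"rx":0,"ry":0,"rz":0},{"tx":0,"ty":0,"tz":0.0015,"rx":0,"ry":0,"rz":0},{"tx":0,"ty":0,"tz":0.0013,"rx":0,"ry":0,"rz":0},{"tx":0,"ty":0,"tz":0,"rx":0,"ry":0,"rz":0},{"tx":0,"ty":0,"tz":0,"rx":0,"ry":0,"rz":0}]'; python3 -m creep '[{"tx":0,"ty":0,"tz":0,"rx":0,"ry":0,"rz":0},{"tx":0,"ty":0,"tz":0,"rx":0,"ry":0,"rz":0},{"tx":0,"ty":0,"tz":0,"rx":0,"ry":0,"rz":0},{"tx":0,"ty":0,"tz":0,"rx":0,"ry":0,"rz":0},{"tx":0,"ty":0,"tz":-0.02,"rx":0,"ry":0,"rz":0},{"tx":0,"ty":0,"tz":-0.04,"rx":0,"ry":0,"rz":0},{"tx":0,"ty":0,"tz":-0.05,"rx":0,"ry":0,"rz":0},{"tx":0,"ty":0,"tz":-0.05,"rx":0,"ry":0,"rz":0},{"tx":0,"ty":0,"tz":-0.02,"rx":0,"ry":0,"rz":0},{"tx":0,"ty":0,"tz":0,"rx":0,"ry":0,"rz":0}]' 0.06; python3 go.py .4545 -.289 .23
python3 - <<'E'
from h import *
s=cam("scene"); crop(s,400,130,520,270,5,"pics/s21.png")
E
```

```text
time_s: 32.95
tool_pos: [0.4568, 0.2993, 0.0557]
tool_rot: [180.0, 0.0, -6.5]
force: [-0.3, -0.2, -0.2]
grip_width: 0.0351
time_s: 34.2
tool_pos: [0.4577, 0.3003, 0.2387]
tool_rot: [-179.9, -0.3, -6.5]
force: [-0.0, 0.9, -0.0]
grip_width: 0.0599
tool shift [0.0638 0.5859 0.0076] rot [-179.87   -0.26   -6.52] pos [0.4577 0.3003 0.2387] F [-0.03  0.94 -0.01] w 0.0599 t 34.2
```

View pics/s21.png

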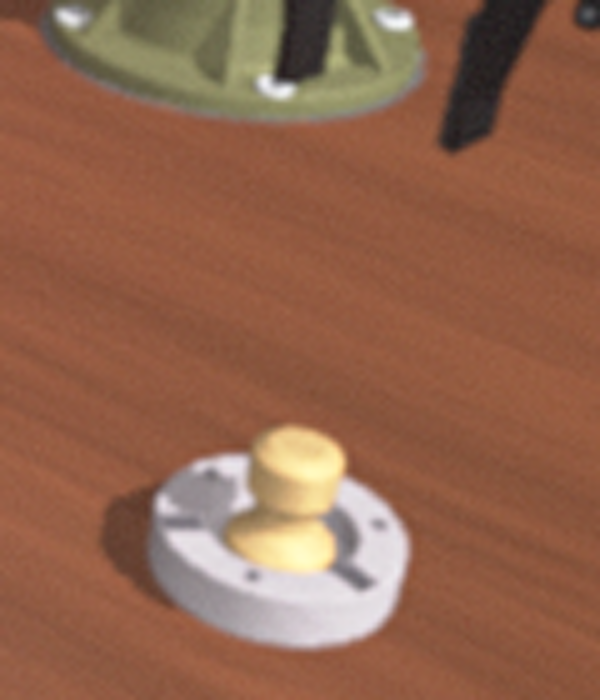

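The knob stands upright in the socket. Next, look from the top on the way back and move to the spool.

```bash
python3 -m creep '[{"tx":0.0025,"ty":0.022,"tz":0,"rx":0,"ry":0,"rz":0},{"tx":0.005,"ty":0.044,"tz":0,"rx":0,"ry":0,"rz":0},{"tx":0.005,"ty":0.044,"tz":0,"rx":0,"ry":0,"rz":0},{"tx":0.005,"ty":0.044,"tz":0,"rx":0,"ry":0,"rz":0},{"tx":0.005,"ty":0.044,"tz":0,"rx":0,"ry":0,"rz":0},{"tx":0.005,"ty":0.044,"tz":0,"rx":0,"ry":0,"rz":0},{"tx":0.005,"ty":0.044,"tz":0,"rx":0,"ry":0,"rz":0},{"tx":0.005,"ty":0.044,"tz":0,"rx":0,"ry":0,"rz":0},{"tx":0.005,"ty":0.044,"tz":0,"rx":0,"ry":0,"rz":0},{"tx":0.005,"ty":0.044,"tz":0,"rx":0,"ry":0,"rz":0},{"tx":0.005,"ty":0.044,"tz":0,"rx":0,"ry":0,"rz":0},{"tx":0.005,"ty":0.044,"tz":0,"rx":0,"ry":0,"rz":0},{"tx":0.005,"ty":0.044,"tz":0,"rx":0,"ry":0,"rz":0},{"tx":0.0025,"ty":0.022,"tz":0,"rx":0,"ry":0,"rz":0},{"tx":-0.03,"ty":0.0035,"tz":0,"rx":0,"ry":0,"rz":0},{"tx":-0.03,"ty":0.0035,"tz":0,"rx":0,"ry":0,"rz":0},{"tx":-0.03,"ty":0.0035,"tz":0,"rx":0,"ry":0,"rz":0},{"tx":0,"ty":0,"tz":0,"rx":0,"ry":0,"rz":0},{"tx":0,"ty":0,"tz":0,"rx":0,"ry":0,"rz":0}]' 0.087; python3 go.py .3652 -.275 .1126
python3 - <<'E'
from h import *
t=cam("top"); crop(t,145,230,220,300,8,"pics/t22.png"); cv2.imwrite("pics/t22f.png",t["pixels"][:,:,::-1])
E
```

```text
time_s: 36.62
tool_pos: [0.3664, -0.2757, 0.2355]
tool_rot: [-180.0, -0.0, -6.5]
force: [-1.0, -0.7, 0.3]
grip_width: 0.087
tool shift [-0.0013 -0.0005  0.1229] rot [-1.7997e+02 -1.0000e-02 -6.4600e+00] pos [ 0.3664 -0.2757  0.2355] F [-1.02 -0.71  0.31] w 0.087 t 36.625
```

View pics/t22.png

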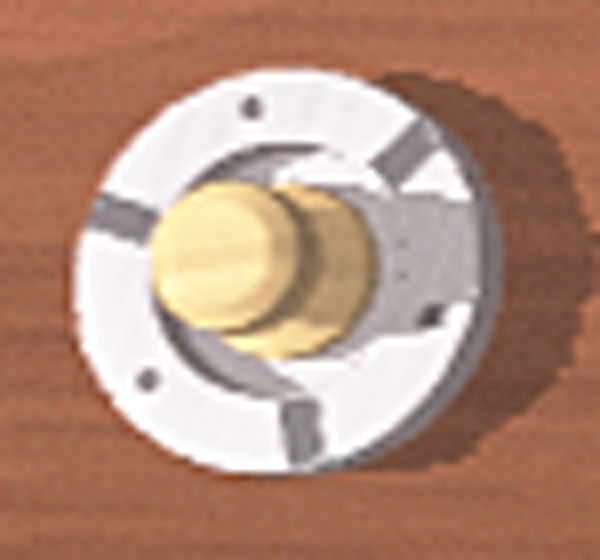

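View pics/t22f.png

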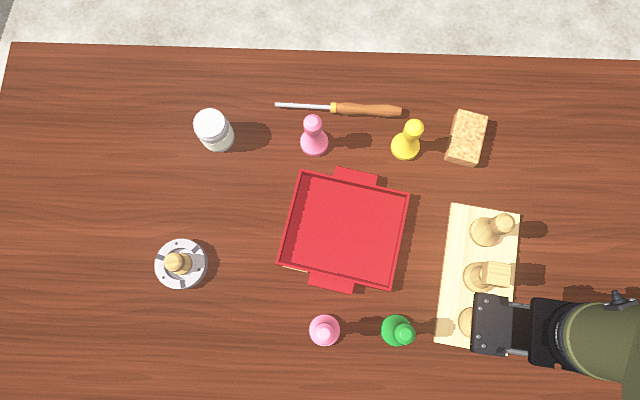

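```bash
python3 - <<'E'
from h import *
d=cam("top"); g=lambda cx,cy:((cx+.5)/8-.5+145,(cy+.5)/8-.5+230)
print("head",ray(d,*g(224,257),.058),"foot right edge",ray(d,*g(376,262),.012),"foot bottom edge",ray(d,*g(280,358),.012))
E
python3 -m creep '[{"tx":-0.0012,"ty":-0.0005,"tz":0.02,"rx":0,"ry":0,"rz":0},{"tx":0,"ty":0,"tz":0.04,"rx":0,"ry":0,"rz":0},{"tx":0,"ty":0,"tz":0.035,"rx":0,"ry":0,"rz":0},{"tx":0,"ty":0,"tz":0.02,"rx":0,"ry":0,"rz":0},{"tx":0,"ty":0,"tz":0.008,"rx":0,"ry":0,"rz":0},{"tx":0,"ty":0,"tz":0,"rx":0,"ry":0,"rz":0},{"tx":0,"ty":0,"tz":0,"rx":0,"ry":0,"rz":0}]'; python3 go.py .3652 -.275 .1126
python3 - <<'E'
from h import *
s=cam("scene"); crop(s,200,40,360,180,5,"pics/s23.png")
E
```

```text
head [0.45662556 0.30082515 0.058     ] foot right edge [0.46029801 0.2790145  0.012     ] foot bottom edge [0.43581823 0.30037129 0.012     ]
time_s: 37.6
tool_pos: [0.3654, -0.2763, 0.1137]
tool_rot: [179.9, -0.1, -6.5]
force: [-0.3, -0.4, 0.5]
grip_width: 0.0867
tool shift [-0.0003 -0.0013  0.0011] rot [ 1.7995e+02 -9.0000e-02 -6.5300e+00] pos [ 0.3654 -0.2763  0.1137] F [-0.35 -0.36  0.46] w 0.0867 t 37.6
```

View pics/s23.png

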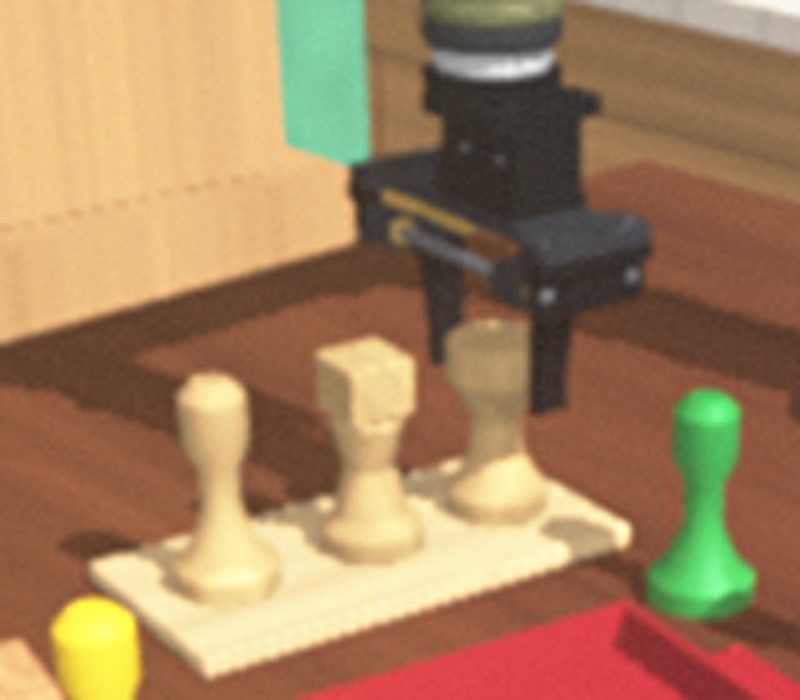

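The knob measures (0.457,0.300), within 2 mm of the chuck axis. The spool is between the fingers, so grip it and lift high.

```bash
python3 -m creep '[{"tx":0,"ty":0,"tz":0.0008,"rx":0,"ry":0,"rz":0},{"tx":0,"ty":0,"tz":0,"rx":0,"ry":0,"rz":0},{"tx":0,"ty":0,"tz":0,"rx":0,"ry":0,"rz":0},{"tx":0,"ty":0,"tz":0,"rx":0,"ry":0,"rz":0},{"tx":0,"ty":0,"tz":0,"rx":0,"ry":0,"rz":0}]' 0 15; python3 go.py .3652 -.275 .1126; python3 -m creep '[{"tx":0,"ty":0,"tz":-0.003,"rx":0,"ry":0,"rz":0},{"tx":0,"ty":0,"tz":-0.012,"rx":0,"ry":0,"rz":0},{"tx":0,"ty":0,"tz":-0.025,"rx":0,"ry":0,"rz":0},{"tx":0,"ty":0,"tz":-0.03,"rx":0,"ry":0,"rz":0},{"tx":0,"ty":0,"tz":-0.03,"rx":0,"ry":0,"rz":0},{"tx":0,"ty":0,"tz":-0.025,"rx":0,"ry":0,"rz":0},{"tx":0,"ty":0,"tz":-0.012,"rx":0,"ry":0,"rz":0},{"tx":0,"ty":0,"tz":0,"rx":0,"ry":0,"rz":0},{"tx":0,"ty":0,"tz":0,"rx":0,"ry":0,"rz":0}]'
python3 - <<'E'
from h import *
s=cam("scene"); crop(s,200,20,360,160,5,"pics/s24.png")
E
python3 go.py .5808 .040 .245
```

```text
time_s: 38.28
tool_pos: [0.3645, -0.276, 0.112]
tool_rot: [180.0, -0.0, -6.5]
force: [1.0, 0.7, 0.1]
grip_width: 0.0548
tool shift [ 0.0005 -0.0011 -0.0006] rot [179.99  -0.    -6.54] pos [ 0.3645 -0.276   0.112 ] F [1.03 0.74 0.09] w 0.0548 t 38.275
time_s: 39.4
tool_pos: [0.364, -0.2755, 0.2479]
tool_rot: [-180.0, 0.1, -6.5]
force: [0.4, 0.2, -2.0]
grip_width: 0.0549
tool shift [ 0.1795 -0.3381  0.0027] rot [-1.7993e+02  1.1000e-01 -6.5400e+00] pos [ 0.364  -0.2755  0.2477] F [ 0.4  -0.19 -2.07] w 0.055 t 39.45
```

View pics/s24.png

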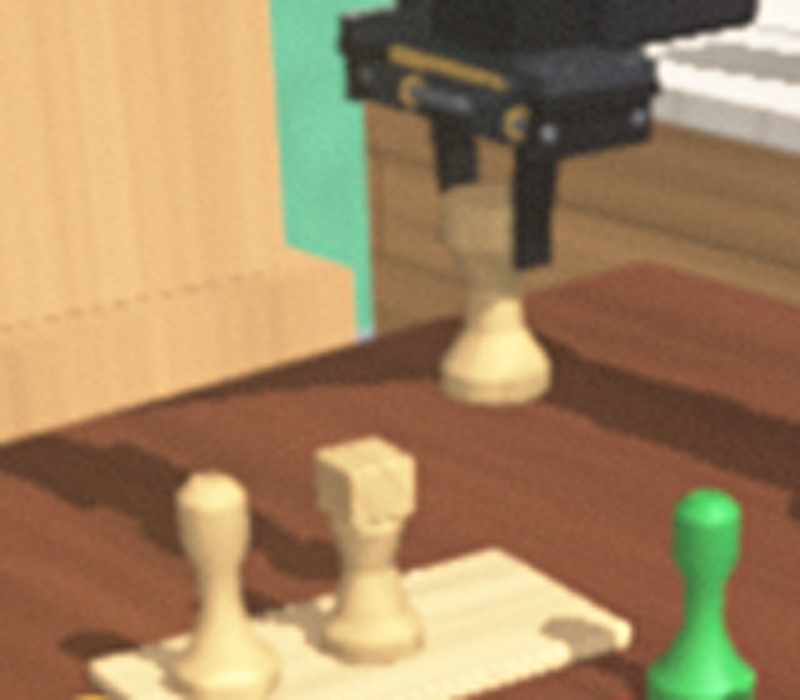

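```bash
python3 -m creep '[{"tx":0.007,"ty":-0.013,"tz":0,"rx":0,"ry":0,"rz":0},{"tx":0.0142,"ty":-0.027,"tz":0,"rx":0,"ry":0,"rz":0},{"tx":0.018,"ty":-0.034,"tz":0,"rx":0,"ry":0,"rz":0},{"tx":0.018,"ty":-0.034,"tz":0,"rx":0,"ry":0,"rz":0},{"tx":0.018,"ty":-0.034,"tz":0,"rx":0,"ry":0,"rz":0},{"tx":0.018,"ty":-0.034,"tz":0,"rx":0,"ry":0,"rz":0},{"tx":0.018,"ty":-0.034,"tz":0,"rx":0,"ry":0,"rz":0},{"tx":0.018,"ty":-0.034,"tz":0,"rx":0,"ry":0,"rz":0},{"tx":0.018,"ty":-0.034,"tz":0,"rx":0,"ry":0,"rz":0},{"tx":0.018,"ty":-0.034,"tz":0,"rx":0,"ry":0,"rz":0},{"tx":0.0095,"ty":-0.018,"tz":0,"rx":0,"ry":0,"rz":0},{"tx":0.0048,"ty":-0.0081,"tz":0,"rx":0,"ry":0,"rz":0},{"tx":0,"ty":0,"tz":0.015,"rx":0,"ry":0,"rz":0},{"tx":0,"ty":0,"tz":0.03,"rx":0,"ry":0,"rz":0},{"tx":0,"ty":0,"tz":0.03,"rx":0,"ry":0,"rz":0},{"tx":0,"ty":0,"tz":0.02,"rx":0,"ry":0,"rz":0},{"tx":0,"ty":0,"tz":0.01,"rx":0,"ry":0,"rz":0},{"tx":0,"ty":0,"tz":0,"rx":0,"ry":0,"rz":0},{"tx":0,"ty":0,"tz":0,"rx":0,"ry":0,"rz":0}]'
python3 - <<'E'
from h import *
s=cam("scene"); crop(s,240,80,400,220,5,"pics/s25.png")
E
python3 go.py .5808 .040 .1055
```

```text
time_s: 41.82
tool_pos: [0.5821, 0.0396, 0.145]
tool_rot: [-180.0, -0.1, -6.5]
force: [0.2, 0.2, -1.7]
grip_width: 0.0549
tool shift [-0.0015 -0.0002  0.0396] rot [-1.7999e+02 -1.2000e-01 -6.5400e+00] pos [0.5822 0.0396 0.1451] F [-0.54 -0.47 -1.94] w 0.0553 t 41.875
```

View pics/s25.png

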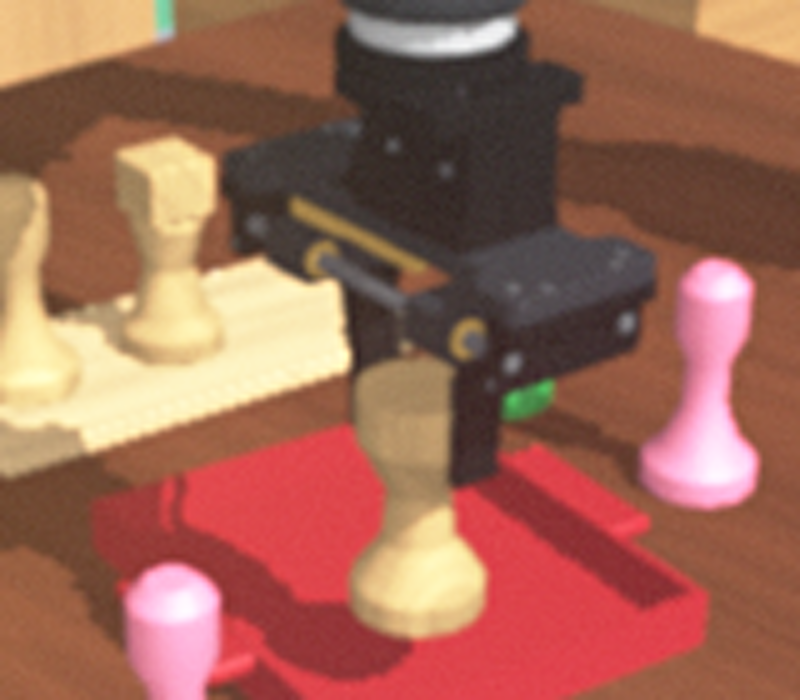

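Well placed. Correct 1.5 mm, lower 39 mm, release.

```bash
python3 -m creep '[{"tx":-0.0013,"ty":0,"tz":0.012,"rx":0,"ry":0,"rz":0},{"tx":0,"ty":0,"tz":0.014,"rx":0,"ry":0,"rz":0},{"tx":0,"ty":0,"tz":0.008,"rx":0,"ry":0,"rz":0},{"tx":0,"ty":0,"tz":0.003,"rx":0,"ry":0,"rz":0},{"tx":0,"ty":0,"tz":0.002,"rx":0,"ry":0,"rz":0},{"tx":0,"ty":0,"tz":0,"rx":0,"ry":0,"rz":0},{"tx":0,"ty":0,"tz":0,"rx":0,"ry":0,"rz":0}]'; python3 go.py .5808 .040 .1055;
```

```text
time_s: 42.75
tool_pos: [0.5802, 0.0397, 0.1051]
tool_rot: [180.0, -0.0, -6.5]
force: [-0.3, -0.0, -2.0]
grip_width: 0.0549
tool shift [ 0.0005 -0.0003 -0.0004] rot [ 1.80e+02 -3.00e-02 -6.53e+00] pos [0.5802 0.0397 0.1051] F [-0.31 -0.01 -2.01] w 0.0549 t 42.75
```

```bash
python3 -m creep '[{"tx":0,"ty":0,"tz":0,"rx":0,"ry":0,"rz":0},{"tx":0,"ty":0,"tz":0,"rx":0,"ry":0,"rz":0},{"tx":0,"ty":0,"tz":0,"rx":0,"ry":0,"rz":0},{"tx":0,"ty":0,"tz":0,"rx":0,"ry":0,"rz":0},{"tx":0,"ty":0,"tz":-0.02,"rx":0,"ry":0,"rz":0},{"tx":0,"ty":0,"tz":-0.04,"rx":0,"ry":0,"rz":0},{"tx":0,"ty":0,"tz":-0.04,"rx":0,"ry":0,"rz":0},{"tx":0,"ty":0,"tz":-0.02,"rx":0,"ry":0,"rz":0},{"tx":0,"ty":0,"tz":0,"rx":0,"ry":0,"rz":0}]' 0.08; python3 go.py .4545 -.289 .23
python3 - <<'E'
from h import *
s=cam("scene"); crop(s,240,80,400,220,5,"pics/s26.png")
E
```

```text
time_s: 43.88
tool_pos: [0.581, 0.0399, 0.2268]
tool_rot: [-180.0, -0.2, -6.5]
force: [-0.3, -0.4, -0.7]
grip_width: 0.0804
tool shift [-0.0882  0.3411 -0.0036] rot [-179.99   -0.2    -6.54] pos [0.581  0.0399 0.2268] F [-0.35 -0.38 -0.69] w 0.0804 t 43.875
```

View pics/s26.png

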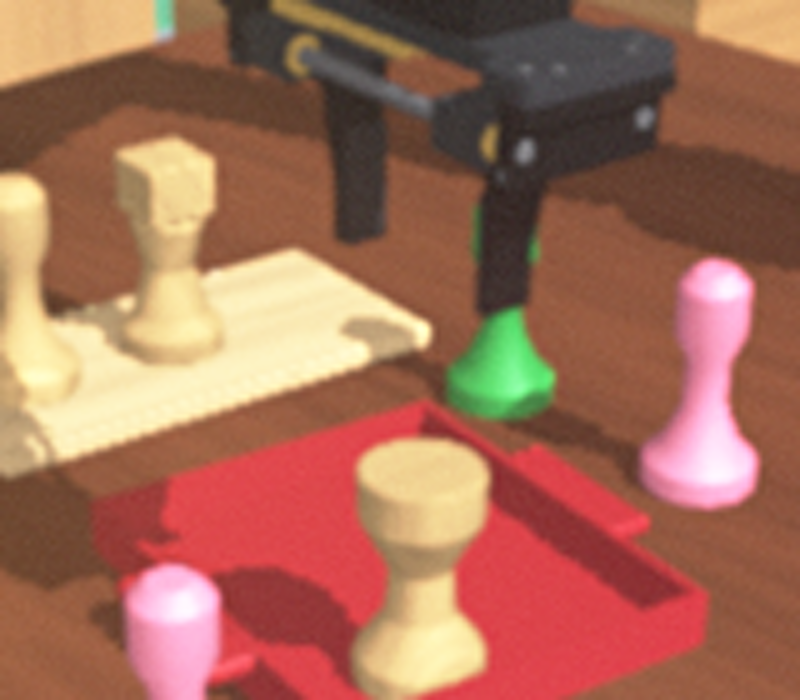

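The spool is back: its head is at (422,473) in the crop and was at (421,475) before. Next the newel.

```bash
python3 -m creep '[{"tx":-0.005,"ty":0.0195,"tz":0,"rx":0,"ry":0,"rz":0},{"tx":-0.0104,"ty":0.0402,"tz":0,"rx":0,"ry":0,"rz":0},{"tx":-0.0104,"ty":0.0402,"tz":0,"rx":0,"ry":0,"rz":0},{"tx":-0.0104,"ty":0.0402,"tz":0,"rx":0,"ry":0,"rz":0},{"tx":-0.0104,"ty":0.0402,"tz":0,"rx":0,"ry":0,"rz":0},{"tx":-0.0104,"ty":0.0402,"tz":0,"rx":0,"ry":0,"rz":0},{"tx":-0.0104,"ty":0.0402,"tz":0,"rx":0,"ry":0,"rz":0},{"tx":-0.0104,"ty":0.0402,"tz":0,"rx":0,"ry":0,"rz":0},{"tx":-0.0104,"ty":0.0402,"tz":0,"rx":0,"ry":0,"rz":0},{"tx":0,"ty":0,"tz":0,"rx":0,"ry":0,"rz":0},{"tx":0,"ty":0,"tz":0.03,"rx":0,"ry":0,"rz":0},{"tx":0,"ty":0,"tz":0.02,"rx":0,"ry":0,"rz":0},{"tx":0,"ty":0,"tz":0,"rx":0,"ry":0,"rz":0},{"tx":0,"ty":0,"tz":0,"rx":0,"ry":0,"rz":0}]' 0.075; python3 go.py .4545 -.289 .1175
```

```text
time_s: 45.68
tool_pos: [0.4539, -0.2886, 0.175]
tool_rot: [-180.0, 0.0, -6.5]
force: [-0.2, -0.0, 1.4]
grip_width: 0.0749
tool shift [0.0006 0.0003 0.0575] rot [-1.7998e+02  1.0000e-02 -6.4900e+00] pos [ 0.4539 -0.2886  0.175 ] F [-0.19 -0.05  1.44] w 0.0749 t 45.675
```

```bash
python3 -m creep '[{"tx":0.0005,"ty":0.0003,"tz":0.02,"rx":0,"ry":0,"rz":0},{"tx":0,"ty":0,"tz":0.02,"rx":0,"ry":0,"rz":0},{"tx":0,"ty":0,"tz":0.012,"rx":0,"ry":0,"rz":0},{"tx":0,"ty":0,"tz":0.005,"rx":0,"ry":0,"rz":0},{"tx":0,"ty":0,"tz":0,"rx":0,"ry":0,"rz":0},{"tx":0,"ty":0,"tz":0,"rx":0,"ry":0,"rz":0}]'; python3 -m creep '[{"tx":0,"ty":0,"tz":0,"rx":0,"ry":0,"rz":0},{"tx":0,"ty":0,"tz":0,"rx":0,"ry":0,"rz":0},{"tx":0,"ty":0,"tz":0,"rx":0,"ry":0,"rz":0},{"tx":0,"ty":0,"tz":0,"rx":0,"ry":0,"rz":0},{"tx":0,"ty":0,"tz":0,"rx":0,"ry":0,"rz":0}]' 0 15; python3 -m creep '[{"tx":0,"ty":0,"tz":-0.003,"rx":0,"ry":0,"rz":0},{"tx":0,"ty":0,"tz":-0.012,"rx":0,"ry":0,"rz":0},{"tx":0,"ty":0,"tz":-0.02,"rx":0,"ry":0,"rz":0},{"tx":0,"ty":0,"tz":-0.025,"rx":0,"ry":0,"rz":0},{"tx":0,"ty":0,"tz":-0.015,"rx":0,"ry":0,"rz":0},{"tx":0,"ty":0,"tz":0,"rx":0,"ry":0,"rz":0},{"tx":0,"ty":0,"tz":0,"rx":0,"ry":0,"rz":0}]'
python3 - <<'E'
from h import *
s=cam("scene"); crop(s,200,40,360,180,5,"pics/s27.png")
E
python3 go.py .5028 -.0186 .19
```

```text
time_s: 46.42
tool_pos: [0.4546, -0.2898, 0.1187]
tool_rot: [180.0, -0.1, -6.5]
force: [0.3, 0.6, -0.4]
grip_width: 0.075
time_s: 47.05
tool_pos: [0.4541, -0.2895, 0.1179]
tool_rot: [180.0, 0.0, -6.5]
force: [-0.1, 0.8, -0.5]
grip_width: 0.0403
time_s: 47.92
tool_pos: [0.4536, -0.2892, 0.1921]
tool_rot: [-180.0, 0.1, -6.5]
force: [-1.4, -0.3, -1.6]
grip_width: 0.0401
tool shift [ 0.0182 -0.2744  0.002 ] rot [-1.7995e+02  1.0000e-01 -6.5400e+00] pos [ 0.4535 -0.2892  0.1919] F [ 0.52  1.05 -2.28] w 0.0399 t 47.975
```

View pics/s27.png

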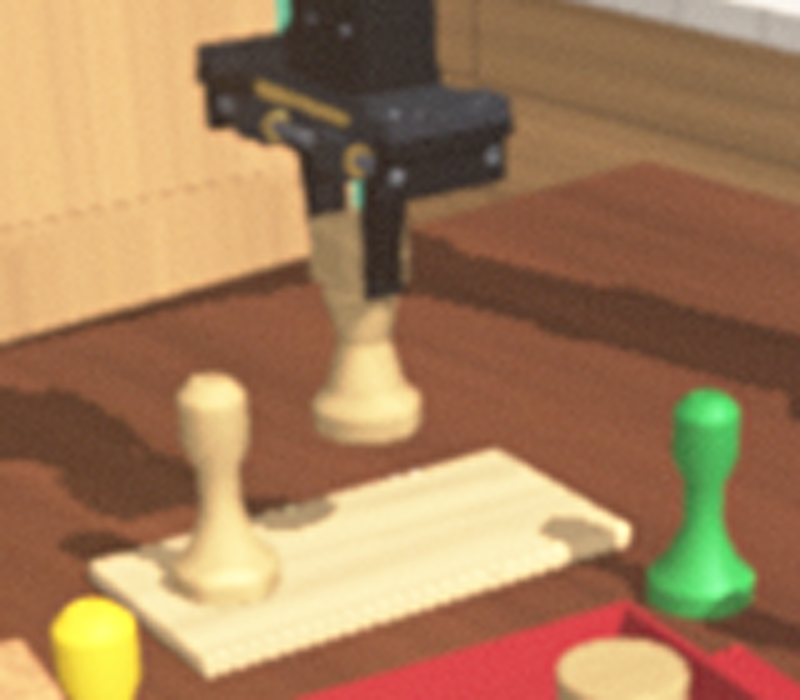

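```bash
python3 -m creep '[{"tx":0.001,"ty":-0.012,"tz":0,"rx":0,"ry":0,"rz":0},{"tx":0.002,"ty":-0.028,"tz":0,"rx":0,"ry":0,"rz":0},{"tx":0.0026,"ty":-0.039,"tz":0,"rx":0,"ry":0,"rz":0},{"tx":0.0026,"ty":-0.039,"tz":0,"rx":0,"ry":0,"rz":0},{"tx":0.0026,"ty":-0.039,"tz":0,"rx":0,"ry":0,"rz":0},{"tx":0.0026,"ty":-0.039,"tz":0,"rx":0,"ry":0,"rz":0},{"tx":0.0026,"ty":-0.039,"tz":0,"rx":0,"ry":0,"rz":0},{"tx":0.0016,"ty":-0.027,"tz":0,"rx":0,"ry":0,"rz":0},{"tx":0.0006,"ty":-0.0124,"tz":0,"rx":0,"ry":0,"rz":0},{"tx":0,"ty":0,"tz":0,"rx":0,"ry":0,"rz":0},{"tx":0,"ty":0,"tz":0.015,"rx":0,"ry":0,"rz":0},{"tx":0,"ty":0,"tz":0.02,"rx":0,"ry":0,"rz":0},{"tx":0,"ty":0,"tz":0.015,"rx":0,"ry":0,"rz":0},{"tx":0,"ty":0,"tz":0,"rx":0,"ry":0,"rz":0},{"tx":0,"ty":0,"tz":0,"rx":0,"ry":0,"rz":0}]'
python3 - <<'E'
from h import *
s=cam("scene"); crop(s,240,80,400,220,5,"pics/s28.png")
E
python3 go.py .5028 -.0186 .1105
```

```text
time_s: 49.85
tool_pos: [0.5038, -0.0193, 0.1432]
tool_rot: [180.0, -0.0, -6.6]
force: [-0.1, -0.1, -1.4]
grip_width: 0.0402
tool shift [-0.0013 -0.0004  0.0331] rot [ 1.80e+02 -7.00e-02 -6.56e+00] pos [ 0.504  -0.0192  0.1436] F [-0.49 -0.53 -1.76] w 0.0402 t 49.9
```

View pics/s28.png

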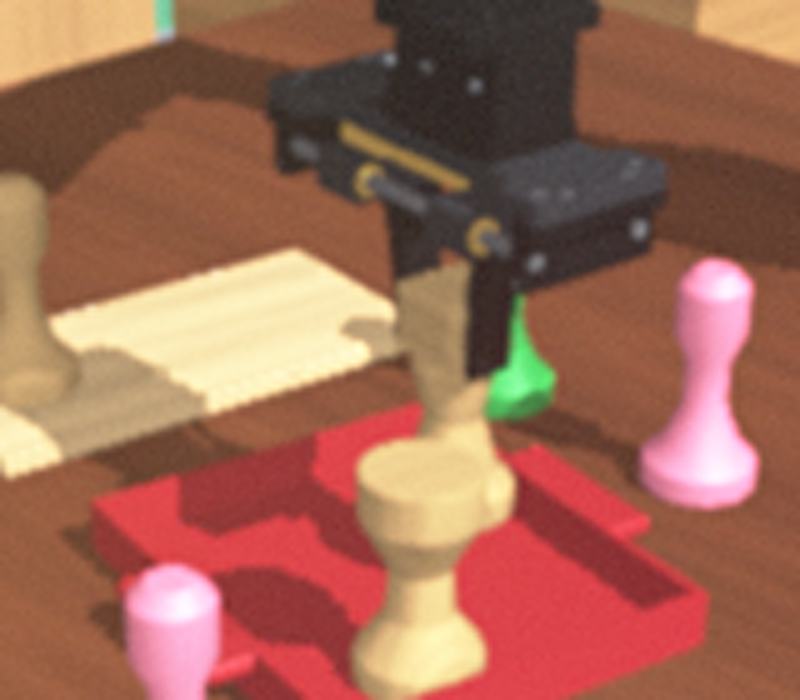

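```bash
python3 -m creep '[{"tx":-0.0012,"ty":-0.0004,"tz":0.012,"rx":0,"ry":0,"rz":0},{"tx":0,"ty":0,"tz":0.01,"rx":0,"ry":0,"rz":0},{"tx":0,"ty":0,"tz":0.006,"rx":0,"ry":0,"rz":0},{"tx":0,"ty":0,"tz":0.003,"rx":0,"ry":0,"rz":0},{"tx":0,"ty":0,"tz":0.001,"rx":0,"ry":0,"rz":0},{"tx":0,"ty":0,"tz":0,"rx":0,"ry":0,"rz":0},{"tx":0,"ty":0,"tz":0,"rx":0,"ry":0,"rz":0}]'; python3 go.py .5028 -.0186 .1108
```

```text
time_s: 50.78
tool_pos: [0.5024, -0.0185, 0.1111]
tool_rot: [180.0, -0.0, -6.5]
force: [-0.0, 1.1, -1.5]
grip_width: 0.0397
tool shift [0.0004 0.0001 0.0003] rot [ 1.7999e+02 -3.0000e-02 -6.5400e+00] pos [ 0.5024 -0.0185  0.1111] F [-0.02  1.1  -1.48] w 0.0397 t 50.775
```

```bash
python3 -m creep '[{"tx":0,"ty":0,"tz":0,"rx":0,"ry":0,"rz":0},{"tx":0,"ty":0,"tz":0,"rx":0,"ry":0,"rz":0},{"tx":0,"ty":0,"tz":0,"rx":0,"ry":0,"rz":0},{"tx":0,"ty":0,"tz":0,"rx":0,"ry":0,"rz":0},{"tx":0,"ty":0,"tz":-0.02,"rx":0,"ry":0,"rz":0},{"tx":0,"ty":0,"tz":-0.04,"rx":0,"ry":0,"rz":0},{"tx":0,"ty":0,"tz":-0.04,"rx":0,"ry":0,"rz":0},{"tx":0,"ty":0,"tz":-0.01,"rx":0,"ry":0,"rz":0},{"tx":0,"ty":0,"tz":0,"rx":0,"ry":0,"rz":0}]' 0.07; python3 go.py .5436 -.303 .22
python3 - <<'E'
from h import *
s=cam("scene"); crop(s,240,80,400,220,5,"pics/s29.png")
E
```

```text
time_s: 51.9
tool_pos: [0.5024, -0.0185, 0.2211]
tool_rot: [180.0, -0.1, -6.5]
force: [-0.1, -0.4, 0.2]
grip_width: 0.0698
tool shift [0.0733 0.278  0.0013] rot [ 1.7998e+02 -5.0000e-02 -6.5400e+00] pos [ 0.5024 -0.0185  0.2211] F [-0.09 -0.45  0.2 ] w 0.0698 t 51.9
```

View pics/s29.png

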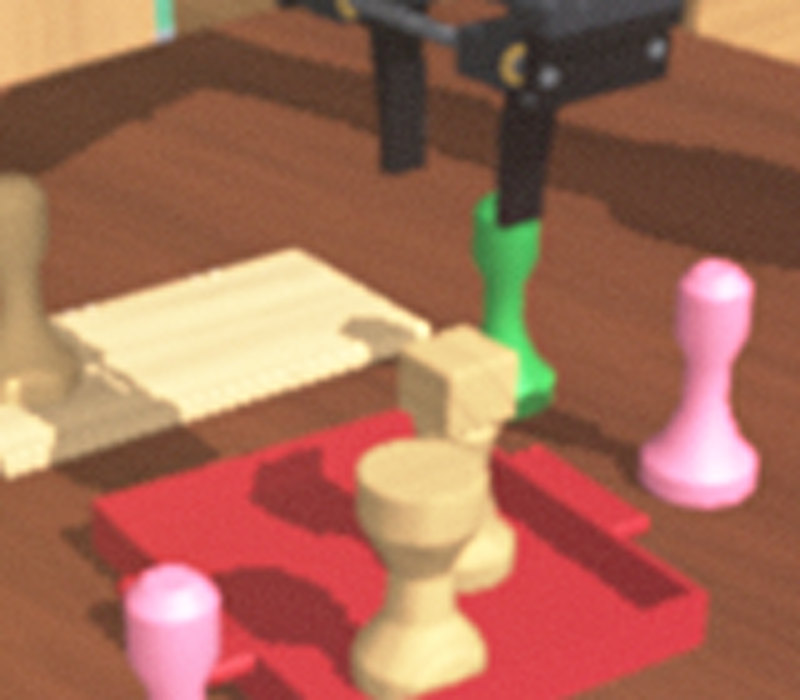

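The newel's head is at (459,352), the same as originally. Last piece, the finial.

```bash
python3 -m creep '[{"tx":0.005,"ty":0.019,"tz":0,"rx":0,"ry":0,"rz":0},{"tx":0.0097,"ty":0.037,"tz":0,"rx":0,"ry":0,"rz":0},{"tx":0.0097,"ty":0.037,"tz":0,"rx":0,"ry":0,"rz":0},{"tx":0.0097,"ty":0.037,"tz":0,"rx":0,"ry":0,"rz":0},{"tx":0.0097,"ty":0.037,"tz":0,"rx":0,"ry":0,"rz":0},{"tx":0.0097,"ty":0.037,"tz":0,"rx":0,"ry":0,"rz":0},{"tx":0.0097,"ty":0.037,"tz":0,"rx":0,"ry":0,"rz":0},{"tx":0.0097,"ty":0.037,"tz":0,"rx":0,"ry":0,"rz":0},{"tx":0,"ty":0,"tz":0,"rx":0,"ry":0,"rz":0},{"tx":0,"ty":0,"tz":0.03,"rx":0,"ry":0,"rz":0},{"tx":0,"ty":0,"tz":0.02,"rx":0,"ry":0,"rz":0},{"tx":0,"ty":0,"tz":0,"rx":0,"ry":0,"rz":0},{"tx":0,"ty":0,"tz":0,"rx":0,"ry":0,"rz":0}]' 0.075; python3 go.py .5436 -.303 .118
```

```text
time_s: 53.58
tool_pos: [0.5434, -0.3029, 0.1716]
tool_rot: [180.0, -0.0, -6.5]
force: [0.1, -0.2, 0.5]
grip_width: 0.0749
tool shift [0.0002 0.     0.0536] rot [ 1.7998e+02 -4.0000e-02 -6.5200e+00] pos [ 0.5434 -0.3029  0.1716] F [ 0.14 -0.16  0.5 ] w 0.0749 t 53.575
```

```bash
python3 -m creep '[{"tx":0,"ty":0,"tz":0.02,"rx":0,"ry":0,"rz":0},{"tx":0,"ty":0,"tz":0.018,"rx":0,"ry":0,"rz":0},{"tx":0,"ty":0,"tz":0.0105,"rx":0,"ry":0,"rz":0},{"tx":0,"ty":0,"tz":0.005,"rx":0,"ry":0,"rz":0},{"tx":0,"ty":0,"tz":0,"rx":0,"ry":0,"rz":0},{"tx":0,"ty":0,"tz":0,"rx":0,"ry":0,"rz":0}]'; python3 -m creep '[{"tx":0,"ty":0,"tz":0,"rx":0,"ry":0,"rz":0},{"tx":0,"ty":0,"tz":0,"rx":0,"ry":0,"rz":0},{"tx":0,"ty":0,"tz":0,"rx":0,"ry":0,"rz":0},{"tx":0,"ty":0,"tz":0,"rx":0,"ry":0,"rz":0},{"tx":0,"ty":0,"tz":0,"rx":0,"ry":0,"rz":0},{"tx":0,"ty":0,"tz":0,"rx":0,"ry":0,"rz":0}]' 0 15; python3 -m creep '[{"tx":0,"ty":0,"tz":-0.003,"rx":0,"ry":0,"rz":0},{"tx":0,"ty":0,"tz":-0.012,"rx":0,"ry":0,"rz":0},{"tx":0,"ty":0,"tz":-0.02,"rx":0,"ry":0,"rz":0},{"tx":0,"ty":0,"tz":-0.025,"rx":0,"ry":0,"rz":0},{"tx":0,"ty":0,"tz":-0.015,"rx":0,"ry":0,"rz":0},{"tx":0,"ty":0,"tz":0,"rx":0,"ry":0,"rz":0},{"tx":0,"ty":0,"tz":0,"rx":0,"ry":0,"rz":0}]'
python3 - <<'E'
from h import *
s=cam("scene"); crop(s,200,60,360,200,5,"pics/s30.png")
E
python3 go.py .5543 -.0917 .19
```

```text
time_s: 54.32
tool_pos: [0.5435, -0.3031, 0.118]
tool_rot: [180.0, -0.1, -6.5]
force: [0.5, 0.3, 0.4]
grip_width: 0.075
time_s: 55.08
tool_pos: [0.543, -0.3031, 0.1175]
tool_rot: [180.0, -0.0, -6.5]
force: [0.4, -0.4, 0.2]
grip_width: 0.0353
time_s: 55.95
tool_pos: [0.5426, -0.3027, 0.1918]
tool_rot: [-180.0, 0.1, -6.5]
force: [-1.0, -0.8, -1.2]
grip_width: 0.0353
tool shift [-0.0122 -0.2109  0.0015] rot [-1.7996e+02  1.0000e-01 -6.5400e+00] pos [ 0.5424 -0.3026  0.1914] F [-1.34 -0.35 -1.52] w 0.0354 t 56.0
```

View pics/s30.png

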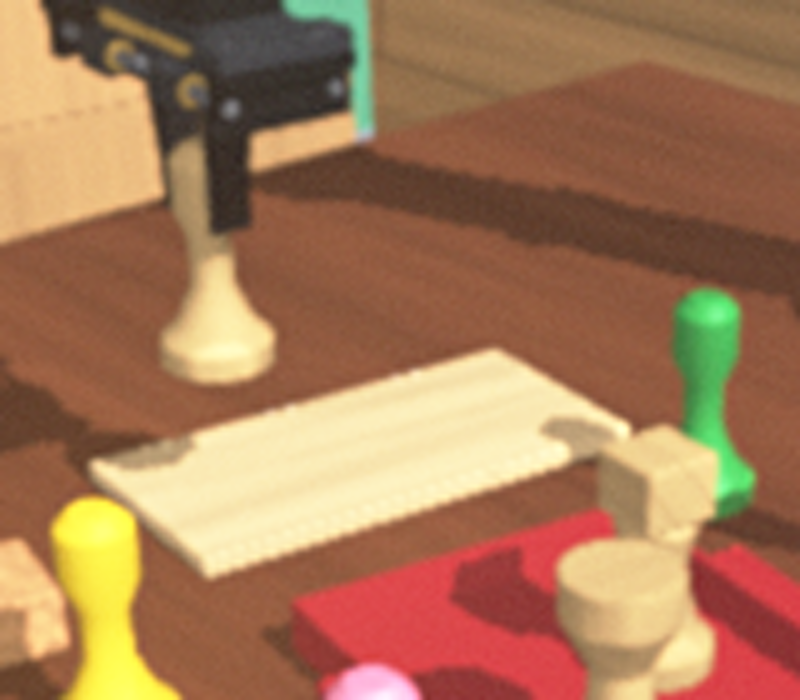

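```bash
python3 -m creep '[{"tx":-0.0006,"ty":-0.010,"tz":0,"rx":0,"ry":0,"rz":0},{"tx":-0.0013,"ty":-0.022,"tz":0,"rx":0,"ry":0,"rz":0},{"tx":-0.002,"ty":-0.034,"tz":0,"rx":0,"ry":0,"rz":0},{"tx":-0.002,"ty":-0.036,"tz":0,"rx":0,"ry":0,"rz":0},{"tx":-0.002,"ty":-0.036,"tz":0,"rx":0,"ry":0,"rz":0},{"tx":-0.002,"ty":-0.036,"tz":0,"rx":0,"ry":0,"rz":0},{"tx":-0.0015,"ty":-0.024,"tz":0,"rx":0,"ry":0,"rz":0},{"tx":-0.0008,"ty":-0.0129,"tz":0,"rx":0,"ry":0,"rz":0},{"tx":0,"ty":0,"tz":0,"rx":0,"ry":0,"rz":0},{"tx":0,"ty":0,"tz":0.015,"rx":0,"ry":0,"rz":0},{"tx":0,"ty":0,"tz":0.02,"rx":0,"ry":0,"rz":0},{"tx":0,"ty":0,"tz":0.015,"rx":0,"ry":0,"rz":0},{"tx":0,"ty":0,"tz":0,"rx":0,"ry":0,"rz":0},{"tx":0,"ty":0,"tz":0,"rx":0,"ry":0,"rz":0}]'
python3 - <<'E'
from h import *
s=cam("scene"); crop(s,240,80,400,220,5,"pics/s31.png")
E
python3 go.py .5543 -.0917 .1108
```

```text
time_s: 57.75
tool_pos: [0.5552, -0.0923, 0.1427]
tool_rot: [180.0, -0.0, -6.6]
force: [-0.6, -0.5, -1.1]
grip_width: 0.0351
tool shift [-0.0013 -0.0004  0.0323] rot [ 1.7999e+02 -7.0000e-02 -6.5500e+00] pos [ 0.5555 -0.0922  0.1431] F [-0.74  0.1  -1.42] w 0.0354 t 57.8
```

View pics/s31.png

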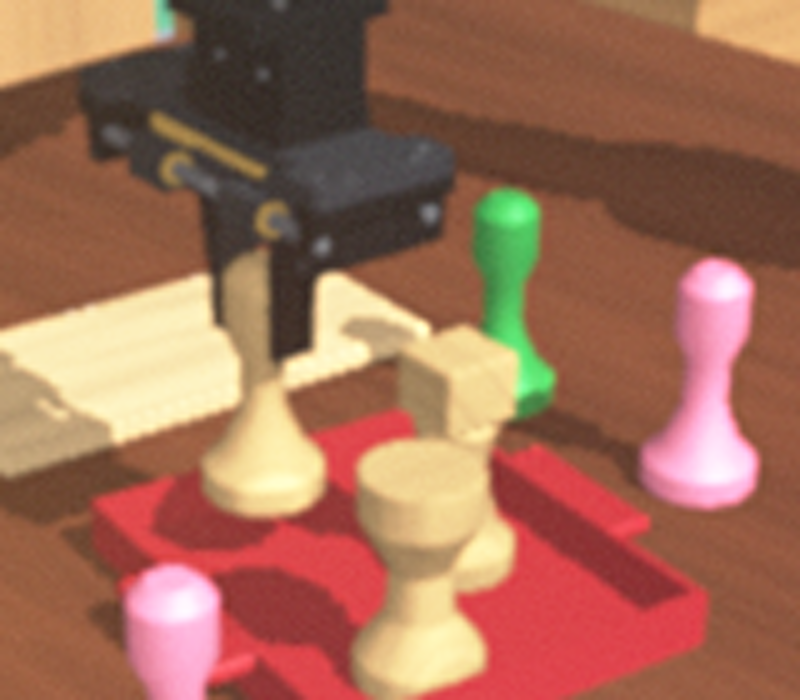

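```bash
python3 -m creep '[{"tx":-0.0012,"ty":-0.0004,"tz":0.012,"rx":0,"ry":0,"rz":0},{"tx":0,"ty":0,"tz":0.01,"rx":0,"ry":0,"rz":0},{"tx":0,"ty":0,"tz":0.006,"rx":0,"ry":0,"rz":0},{"tx":0,"ty":0,"tz":0.003,"rx":0,"ry":0,"rz":0},{"tx":0,"ty":0,"tz":0.0008,"rx":0,"ry":0,"rz":0},{"tx":0,"ty":0,"tz":0,"rx":0,"ry":0,"rz":0},{"tx":0,"ty":0,"tz":0,"rx":0,"ry":0,"rz":0}]'; python3 go.py .5543 -.0917 .1108
```

```text
time_s: 58.68
tool_pos: [0.554, -0.0915, 0.1109]
tool_rot: [180.0, -0.0, -6.5]
force: [0.5, -0.9, -0.7]
grip_width: 0.0353
tool shift [0.0003 0.0002 0.0001] rot [ 1.7999e+02 -3.0000e-02 -6.5400e+00] pos [ 0.554  -0.0915  0.1109] F [ 0.52 -0.87 -0.67] w 0.0353 t 58.675
```

Release, rise, then move clear over the board so both cameras can see.

```bash
python3 -m creep '[{"tx":0,"ty":0,"tz":0,"rx":0,"ry":0,"rz":0},{"tx":0,"ty":0,"tz":0,"rx":0,"ry":0,"rz":0},{"tx":0,"ty":0,"tz":0,"rx":0,"ry":0,"rz":0},{"tx":0,"ty":0,"tz":0,"rx":0,"ry":0,"rz":0},{"tx":0,"ty":0,"tz":-0.02,"rx":0,"ry":0,"rz":0},{"tx":0,"ty":0,"tz":-0.04,"rx":0,"ry":0,"rz":0},{"tx":0,"ty":0,"tz":-0.05,"rx":0,"ry":0,"rz":0},{"tx":0,"ty":0,"tz":-0.02,"rx":0,"ry":0,"rz":0},{"tx":0,"ty":0.03,"tz":0,"rx":0,"ry":0,"rz":0},{"tx":0,"ty":0.045,"tz":0,"rx":0,"ry":0,"rz":0},{"tx":0,"ty":0.045,"tz":0,"rx":0,"ry":0,"rz":0},{"tx":0,"ty":0.045,"tz":0,"rx":0,"ry":0,"rz":0},{"tx":0,"ty":0.045,"tz":0,"rx":0,"ry":0,"rz":0},{"tx":0,"ty":0.03,"tz":0,"rx":0,"ry":0,"rz":0},{"tx":0,"ty":0,"tz":0,"rx":0,"ry":0,"rz":0},{"tx":0,"ty":0,"tz":0,"rx":0,"ry":0,"rz":0}]' 0.07
python3 - <<'E'
from h import *
t=cam("top","pics/tF.png"); s=cam("scene","pics/sF.png")
for n,d in(("top",t),("scene",s)):
    a=cv2.imread(f"pics/{n}0.png"); b=d["pixels"][:,:,::-1]
    m=cv2.absdiff(a,b).max(2); x=(m>60).astype(np.uint8)*255; cv2.imwrite(f"pics/diff_{n}.png",np.hstack([b,cv2.cvtColor(x,8)])[::1,::1] if 0 else x)
crop(t,270,160,420,300,5,"pics/tFc.png")
E
```

```text
time_s: 60.68
tool_pos: [0.5269, -0.3287, 0.2405]
tool_rot: [-179.9, 0.0, -6.5]
force: [-0.1, 0.7, -0.5]
grip_width: 0.0705
```

View pics/tFc.png

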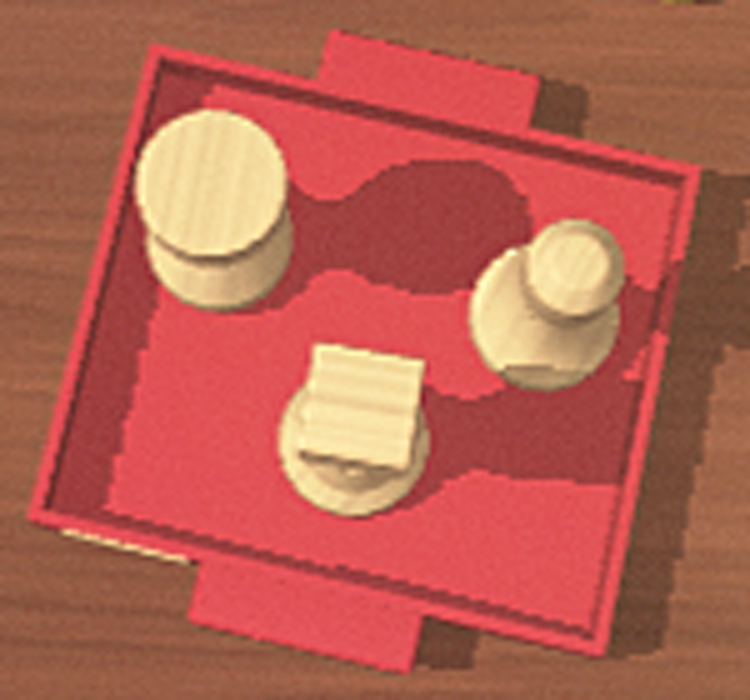

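View pics/sF.png

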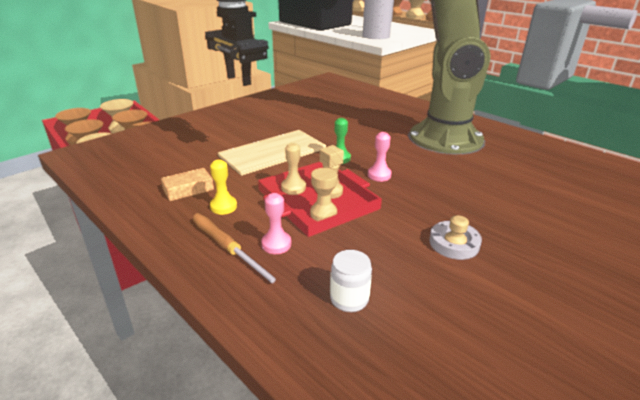

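View pics/diff_top.png

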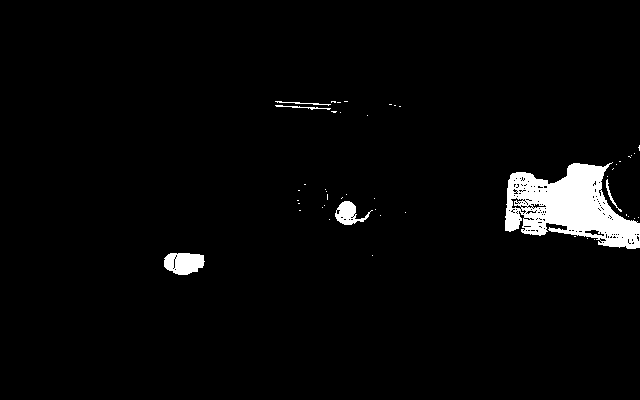

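The top crop shows the spool (212,184), finial (575,268) and newel (368,397) within about 1 mm of their original pixels. The difference image is otherwise clean, apart from thin lines at the gouge, a sub-pixel shift. The arm is clear of everything, so I'm handing in.

```bash
python3 - <<'E'
from cell import env
print(env.sign_off())
E
```

```text
the job is handed in; nothing more can be done
None
```

The job is done and handed in at about 61 s of the 131 s allowed; the hand-in reports no verdict. I moved the finial, newel and spool onto the board and seated the knob foot down in the chuck. Then I put the three tall pieces back in the tray, in the order spool, newel, finial.

- **Knob:** it stands upright in the socket, measured at (0.457, 0.300), within about 2 mm of the chuck axis at (0.457, 0.299). The limit is 12 mm.
- **Tall pieces:** all three are upright and within about 1 mm of their starting pixels in the top view.
- **Bystanders:** comparing the top view before and after, the tin and sanding block show no change. The gouge shows faint, sub-pixel edge differences, about a millimetre at most. I moved nothing near it, so I didn't look into it further.
- **Disagreement between cameras:** the scene camera reads about 1.5 px too low everywhere, including at the fingertips, whose position is known. I therefore relied on the top view.
- **End state:** the gripper is empty and hovers over the board at 0.24 m, touching nothing.

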